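Fetch one parts tray for the violin's tailpiece

ROBOT

A 6-joint arm with a two-finger parallel gripper is mounted at the origin on the work surface. World frame = base frame: x ahead of the robot, y to its left, z up, the work surface at z = 0. Lengths are in m, angles in degrees, forces in N, time in s.
With the tool pointing down it reaches from about 0.375 to 0.9 m from the base axis. Payload 3.1 kg.
Tool frame: the origin (TCP) lies where the fingers leave the gripper's body, on its centre line; the fingertips stand bot.tips_ahead ahead of it and the grasp point (between the pads) lies 51 mm ahead of it (bot.tips_ahead is the distance from the TCP to the fingertips, in m); z points along the fingers, x is the direction in which the jaws open and shut, and the axes are right-handed (so a half turn about z gives the same grasp; the last joint's range is limited). The gripper opens to 87 mm and grips with 3 to 60 N. Pads are 19 mm wide; open, the fingers measure 117 mm over their backs; the gripper's body (75 mm by 190 mm) begins 51 mm behind the grasp point.
Start: joints at [-82.477, 30.224, 82.088, -0, 67.689, -10.227], TCP at [0.191, -0.595, 0.292] pointing down, gripper open.
Joint ranges: [-176.69, 176.69], [-43.24, 126.21], [12.49, 139.97], [-82, 262], [0, 151.66], [-163.58, 163.58]. Speed limits (degrees/s): [159.86, 159.86, 180, 180, 180, 180].

INTERFACE

Orientations are given as a 3x3 rotation matrix whose columns are the frame's x, y, z axes.
In Python, from rig import bot, vision, nets gives the robot as it stands.
- The arm moves only by the tool play_rows, never from a script. Its argument "series" is a list of rows, each an object of numbers: "tx", "ty", "tz": the shift along the world's x, y, z as a fraction of full scale; "turn": the turn about the world's z as a fraction of full scale. A call has 1 to 10 rows; each row shifts and turns the commanded pose from where the row before left it; what a row does not reach is not made up. Full scale, the value 1, is 0.8 m for a shift and 60 degrees for a turn. A row lasts 1/10 s, in which the tool goes at most 50 mm and 8.59 degrees, less where a joint would pass 70% of its speed; a pose out of reach is approached as far as the arm can. A call with a number of a shift or a turn outside -1 to 1 is refused whole. A call with a gripper value outside its range is refused whole. "gripper" is the opening, from 0 (shut) to 1 (fully open), set as the call begins (left out, the last holds). The fingers move at their own pace and stop on an object; the grip force is fixed at half the most. Time passes only in rows, so rows that do not move let the fingers close. It gives the time, the measured TCP pose, the force and the opening at its end, in the units of the state.
- bot.read_state(): the state, without advancing time (a new reading comes with each control period).
- vision.capture(name): name is "side" or "top" or "wrist"; returns a dict with "pixels" (480x640x3 uint8, blue, green, red), "fx", "fy", "cx", "cy" (pixels), "D" ([k1, k2, p1, p2, k3] as OpenCV has them; the pictures are not rectified), "extrinsics" (4x4, takes a point from camera to world coordinates). Camera axes: x right, y down, z forward; pixel columns grow to the right and rows downward; lengths in m; the calibration is good to about 2 mm. A picture is of the moment at which its call begins. There is no depth.
- bot.hand_in(): hands the job in, once; it reports no verdict.
Trained networks look in a picture, given as the dict that the camera call returned (one of the last four; its "shot" number tells which), for a name from the list of things; names that differ only in an ending like _2 or _b are one class to them, and where a whole thing is asked for, a point or a joint stands for the part that bears it (a point fixed in the world has none). Each returns a list of dicts, best first, with "confidence" (0 to 1); they miss things now and then, are a little off and sometimes report something else, mostly with a low value. They report only what shows in the picture. A call takes as long as a camera call. They do not tell look-alikes from the thing itself.
- nets.look_for(picture, query): "at" ([column, row] as shares, 0 to 1, of the picture: columns of its width, rows of its height, amid what is visible of it).
- nets.masks_of(picture, query): "region" (480x640 bool, what is visible of it) and "at" ([column, row] as shares, 0 to 1, of the picture: columns of its width, rows of its height, amid what is visible of it).
The state is a dict: "time_s": time; "joint_positions": joint angles; "qvel": joint speeds; "tau": joint torques, N m; "position": TCP position; "tcp_rot": TCP orientation; "force": force on the tool from outside, world axes, zero at the start; "moment": the same for the moment, N m; "opening": opening from 0.0 (shut) to 1.0 (fully open).
Only numpy, scipy, OpenCV 4.12 (cv2) and the standard library are available. Lean on these libraries where they do the work, as an engineer would, in place of code of your own. Each camera call takes 0.05 s, during which the arm holds its last target.

TASK

Take just the top parts tray off the nested stack on the sloping stand, without dragging up the tray beneath it, and set it down level and squarely in the middle of the small empty carpet pad. Then lay the loose ebony tailpiece flat in that tray, right side up. Put both down gently rather than dropping them, and leave the other trays and everything else on the bench where they are.

Things in the scene. Friction and masses are not known exactly. Their poses are not given: they have to be found in the camera images.
- stand: Fixed wooden stand, 145 x 176 mm, with a nested stack of four equal blue trays. Origin on the bench under the middle of its bed (bed surface 48 mm above it), z up. The bed slopes up at 30 degrees towards the stand's +x, so the stack's axis leans 30 degrees from vertical towards its -x, the low front facing the robot at yaw 0.
- tray1: Top tray of the stack, the one to take: blue plastic, 140 (x) by 190 mm (y) over the rim, 55 mm tall, about 120 g. Origin: centre of its underside; z its own up, along the stack's axis while nested (so it starts tilted like the bed, its x pointing uphill). Trays nest 18 mm apart along z with some 1.5 mm play all round: under the top rim is a 6 mm gap, then the next tray's rim in line with it.
- tray1_lip (a point): Top face of tray1's rim, middle of the long side at tray x = -65 mm (the low side, towards the robot, on the stand). The turned-down rim runs all round, 10 mm thick with straight inner and outer faces, 12 mm deep (tray z 43 to 55 mm); the mouth inside it is 120 x 170 mm. Axes as tray1.
- tray2: The second tray, same shape and axes, nested directly under tray1; it must stay on the stack.
- tray3: The third tray, under tray2, same shape; stays.
- tray4: The lowest tray, on the stand's bed, same shape; stays.
- pad: Small beige carpet pad fixed on the bench, 200 x 250 mm (x short, y long), 4 mm thick. Origin at the centre of its underside. The tray goes here, its long side along the pad's long side.
- tailpiece: Loose black ebony violin tailpiece lying right side up on the bench, 110 mm long along its x, 41 mm wide at the broad end (+x, with brass fine-tuner screws), narrowing to about 23 mm at the other (-x); sides at the middle about 32 mm apart, tapering at about 4 degrees each; 10 to 12 mm thick, 45 g. Origin at the centre of its underside, z up.
- chin_rest: Bystander: black chin rest lying upside down, steel clamp upward, about 100 x 66 mm, 47 mm tall. Origin on its underside.
- varnish_jar: Bystander: amber glass jar with a dark lid, 64 mm in diameter, 85 mm tall. Origin at the centre of its base.
- sanding_block: Bystander: cork sanding block, 105 x 62 x 36 mm. Origin at the centre of its underside.
- tray1_in (a point): Centre of tray1's inside floor, 3 mm above its underside. Flat floor about 95 (x) by 145 mm (y), walls flaring out upward by 9 mm, then a small step out to the mouth; in each corner of the floor a stacking lug 10 x 10 mm, 15 mm tall, centred at tray x +-41, y +-66 mm. Axes as tray1.
Not all that is in view belongs to the job. Several things have the shape of the tailpiece; the one meant has the colours described above.

How it is judged (in metres and radians):
On the way, in this order (a step that is already met when the one before it is completed fails the run):
1. the top tray is lifted clear of the stack (distance between tray1 and tray2 above 0.07 m), for 0.1 s.
2. the tray stands level and square on the carpet pad, let go (x of tray1 in the frame of pad between -0.035 and 0.035 m and y of tray1 in the frame of pad between -0.035 and 0.035 m and z of tray1 in the frame of pad below 0.009 m and angle between tray1's own z axis and vertical below 0.06 rad and angle between the x axis of tray1 and the x axis of pad, either way round below 0.3 rad and contact force between the fingers and tray1 below 0.1 N), for 0.2 s.
At the end, for the whole second after the job is handed in: tray1 level (3 deg) on the pad, its centre within 35 mm of the pad's along each pad axis, sides within 17 deg of the pad's; the tailpiece flat (6 deg), right side up, on the floor of tray1; both at rest; the other three trays within 10 mm of where they stood (x of tray1 in the frame of pad between -0.035 and 0.035 m and y of tray1 in the frame of pad between -0.035 and 0.035 m and z of tray1 in the frame of pad below 0.009 m and angle between tray1's own z axis and vertical below 0.06 rad and angle between the x axis of tray1 and the x axis of pad, either way round below 0.3 rad and x of tailpiece in the frame of tray1 between -0.04 and 0.04 m and y of tailpiece in the frame of tray1 between -0.06 and 0.06 m and z of tailpiece in the frame of tray1 below 0.008 m and angle between tailpiece's own z axis and vertical below 0.1 rad and linear speed of each of tray1, tailpiece below 0.02 m/s and distance of each of tray2, tray3, tray4 from where it was at the start of the episode below 0.01 m); the robot touches nothing.
It fails at once if a tray beneath the top one is dragged up or shifted by more than 10 mm (distance of any of tray2, tray3, tray4 from where it was at the start of the episode above 0.01 m).
It fails at once if a bystander is moved by more than 30 mm (distance of any of chin_rest, varnish_jar, sanding_block from where it was at the start of the episode above 0.03 m).
It fails at once if the tray is dropped (falls freely for more than about 25 mm) (contact force between the fingers and tray1 below 0.05 N and linear speed of tray1 above 0.7 m/s).
It fails at once if the tailpiece is dropped (falls freely for more than about 25 mm) (contact force between the fingers and tailpiece below 0.05 N and linear speed of tailpiece above 0.7 m/s).
It also fails if it takes over 72 s, if anything falls off the work surface, if the arm or the gripper's body presses on something with over 40 N, if the wrist force passes 120 N, or if a joint passes its speed limit or range.

## Working session

There is one attempt and no reset: what is moved stays moved. The work goes in short steps, Python scripts to look and compute and a tool call to move; the robot and the scene stay as the last step left them, time stands still between calls to the robot, and variables do not carry over. Pictures are saved under pics/ and viewed, and the job is handed in when it is done.

Besides the shell and the picture viewer there is one more tool, called after ">>>" as name([rows], argument=value, ...), one row to a line, values as JSON. play_rows: Moves the arm, as the interface text tells. Shift numbers are shares of 0.8 m and turn numbers shares of 60 degrees, none past 1 either way. Its arguments: {"type":"object","properties":{"series":{"type":"array"},"gripper":{"type":"number"}},"required":["series"]}

```bash
ls; mkdir -p pics; python3 - <<'E'
from rig import bot, vision, nets
import cv2
s=bot.read_state();print(s, bot.tips_ahead)
for n in ["side","top","wrist"]:
    c=vision.capture(n); cv2.imwrite(f"pics/{n}0.png",c["pixels"]); print(n,c["fx"],c["cx"],c["cy"],c["D"],c["extrinsics"])
E
```

```text
pics
{'time_s': 0.0, 'joint_positions': array([-8.24792150e+01,  3.02781691e+01,  8.21588136e+01, -3.25234693e-04,
        6.76868683e+01, -1.02270277e+01]), 'qvel': array([ 0.06446983,  0.03436077,  0.06023944, -0.00740324, -0.03079811,
       -0.09670324]), 'tau': array([-1.22640788e-03, -4.40045822e+01, -1.76595390e+01,  6.31626975e-02,
        5.81901788e-02, -1.58884841e-04]), 'position': array([ 0.1904679 , -0.59464512,  0.29126653]), 'tcp_rot': array([[ 3.04829692e-01, -9.52406833e-01, -2.88129633e-04],
       [-9.52404499e-01, -3.04829593e-01,  2.14232178e-03],
       [-2.12819234e-03, -3.78627330e-04, -9.99997664e-01]]), 'force': array([-0.01555966,  0.56564156, -0.68851733]), 'moment': array([ 0.00555162, -0.02243389,  0.04289298]), 'opening': 0.9979010924399974} 0.0697
side 442.04300887232046 320.8852616504108 244.53891754806202 [-0.0327028  0.         0.         0.         0.       ] [[-0.87209432 -0.37580214  0.31340748  0.16506571]
 [-0.48926508  0.68069507 -0.5452283   0.65446516]
 [-0.00843696 -0.62882984 -0.77749717  1.04006243]
 [ 0.          0.          0.          1.        ]]
top 609.2204270340507 311.4820882249139 244.8219705339503 [-0.13532946  0.          0.          0.          0.        ] [[-0.01802142 -0.9928552   0.11795669  0.3446997 ]
 [-0.99971086  0.01977173  0.01368515 -0.02615813]
 [-0.01591958 -0.11767596 -0.99292444  1.70268181]
 [ 0.          0.          0.          1.        ]]
wrist 364.6685580198066 323.2143316501357 245.00629781905 [-0.03538439  0.          0.          0.          0.        ] [[ 0.30558051 -0.90907014 -0.28321729  0.26880057]
 [-0.95216225 -0.29260944 -0.08812923 -0.5688103 ]
 [-0.0027564   0.29659938 -0.95499801  0.38451421]
 [ 0.          0.          0.          1.        ]]
```

View pics/side0.png

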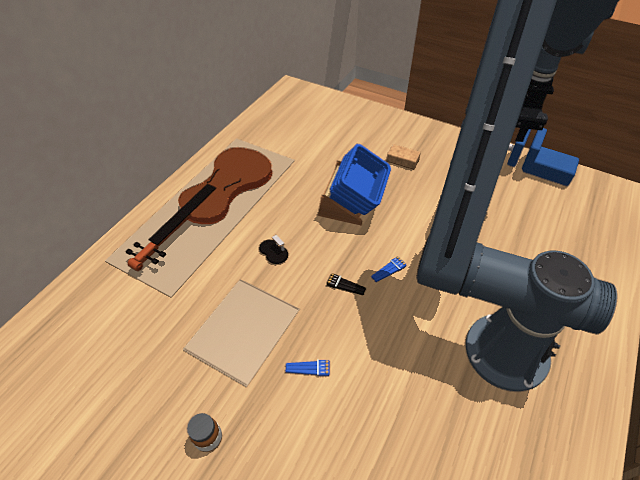

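View pics/top0.png

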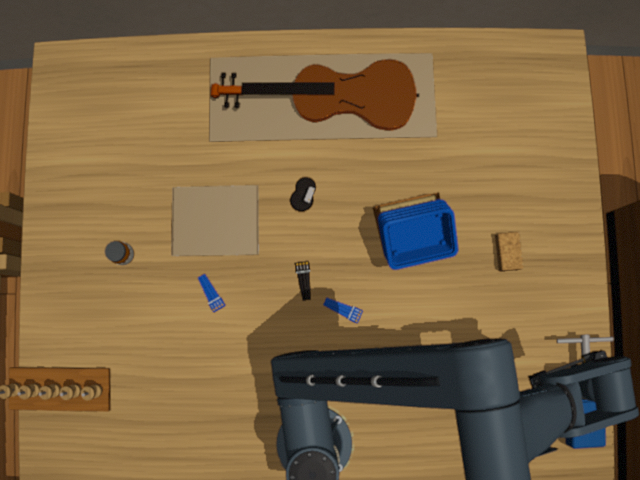

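View pics/wrist0.png

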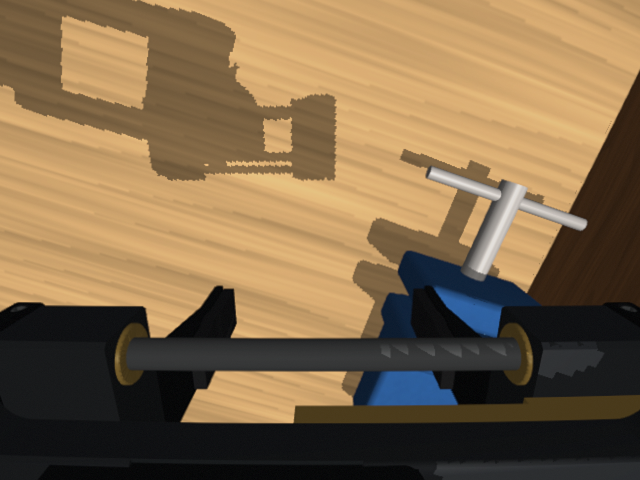

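```bash
cat > h.py <<'E'
from rig import bot, vision, nets
import cv2, numpy as np
def K(c): return np.array([[c["fx"],0,c["cx"]],[0,c["fy"],c["cy"]],[0,0,1.]])
def ray(c,uv):
    p=cv2.undistortPoints(np.array([[uv]],float),K(c),np.array(c["D"],float))[0,0]
    E=np.array(c["extrinsics"]); return E[:3,3],E[:3,:3]@np.array([p[0],p[1],1.])
def onz(c,uv,z):
    o,d=ray(c,uv); return o+d*(z-o[2])/d[2]
def proj(c,P):
    E=np.linalg.inv(np.array(c["extrinsics"]))
    return cv2.projectPoints(np.array(P,float).reshape(-1,3),cv2.Rodrigues(E[:3,:3])[0],E[:3,3],K(c),np.array(c["D"],float))[0].reshape(-1,2)
def crop(c,u0,v0,w,h,s,name):
    im=cv2.resize(c["pixels"][v0:v0+h,u0:u0+w],None,fx=s,fy=s,interpolation=cv2.INTER_CUBIC); cv2.imwrite("pics/"+name,im)
E
python3 - <<'E'
from h import *
t=vision.capture("top"); s=vision.capture("side")
import pickle; pickle.dump((t,s),open("v0.pkl","wb"))
crop(t,360,180,120,100,6,"t_stand.png"); crop(s,300,130,130,100,6,"s_stand.png"); 
for n,c in (("top",t),("side",s)):
  for q in ["tray1","pad","tailpiece","stand","chin_rest","varnish_jar","sanding_block"]:
    r=nets.masks_of(c,q)
    for d in r[:3]:
        m=d["region"].astype(np.uint8); (x,y),wh,a=cv2.minAreaRect(cv2.findNonZero(m)); print(n,q,round(d["confidence"],2),np.round(np.array(d["at"])*[640,480],1),(round(x,1),round(y,1)),np.round(wh,1),round(a,1), np.round(onz(c,np.array(d["at"])*[640,480],0.004),3))
        if q=="pad": print(cv2.boxPoints(((x,y),wh,a)).round(1).tolist())
E
```

```text
top tray1 0.66 [409.5 211. ] (414.8, 213.1) [ 7.3 71.3] 76.0 [ 0.637 -0.282  0.004]
top tray1 0.65 [399.2 209.7] (407.7, 207.1) [ 6.7 63.6] 73.7 [ 0.642 -0.253  0.004]
top tray1 0.57 [403.5 210.2] (411.4, 209.9) [ 3.4 62.8] 77.7 [ 0.64  -0.265  0.004]
top pad 0.76 [218.3 218.6] (214.8, 220.1) [69.2 88.8] 89.0 [0.627 0.26  0.004]
[[169.8000030517578, 186.3000030517578], [258.6000061035156, 184.6999969482422], [259.79998779296875, 254.0], [171.0, 255.5]]
top tailpiece 0.96 [342.8 311. ] (341.6, 309.4) [40.  14.4] 20.6 [ 0.36  -0.086  0.004]
top tailpiece 0.74 [216.2 221.8] (214.5, 220.3) [70.7 90.7] 88.6 [0.618 0.266 0.004]
top tailpiece 0.69 [211.  296.8] (209.7, 292.2) [38.9 14.4] 59.0 [0.406 0.281 0.004]
top stand 0.74 [400.4 202.7] (402.4, 205.2) [30.  73.5] 56.5 [ 0.662 -0.257  0.004]
top chin_rest 0.84 [302.9 195.5] (303.7, 193.8) [23.5 35.8] 23.2 [0.688 0.019 0.004]
top varnish_jar 0.93 [120.3 252.5] (119.0, 253.0) [24. 30.] 90.0 [0.535 0.544 0.004]
top varnish_jar 0.33 [406.2 213.4] (414.3, 211.9) [ 3.  62.6] 77.8 [ 0.631 -0.272  0.004]
top sanding_block 0.57 [510.6 253.1] (508
[... 361 characters left out ...]
 266.70001220703125], [299.8999938964844, 308.5], [245.60000610351562, 391.20001220703125]]
side tailpiece 0.96 [387.5 270.1] (387.3, 269.7) [13.6 35.2] 56.3 [ 0.369 -0.082  0.004]
side tailpiece 0.89 [341.2 283.1] (345.2, 285.9) [39.5 14.3] 24.2 [0.464 0.022 0.004]
side tailpiece 0.64 [307.7 368.8] (307.0, 368.5) [44. 17.] 0.0 [0.419 0.287 0.004]
side stand 0.7 [333.  211.7] (332.6, 198.6) [67.1 38.3] 69.0 [ 0.615 -0.209  0.004]
side chin_rest 0.65 [274.5 251.4] (273.3, 250.6) [26.4 24.1] 63.4 [0.691 0.018 0.004]
side varnish_jar 0.58 [205.1 430.8] (204.0, 432.0) [38.5 30.4] 63.4 [0.547 0.528 0.004]
side sanding_block 0.66 [401.7 157.4] (402.9, 156.0) [31.6 18.4] 15.9 [ 0.526 -0.563  0.004]
```

```bash
sleep 1
```

```text
(no output)
```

View pics/t_stand.png

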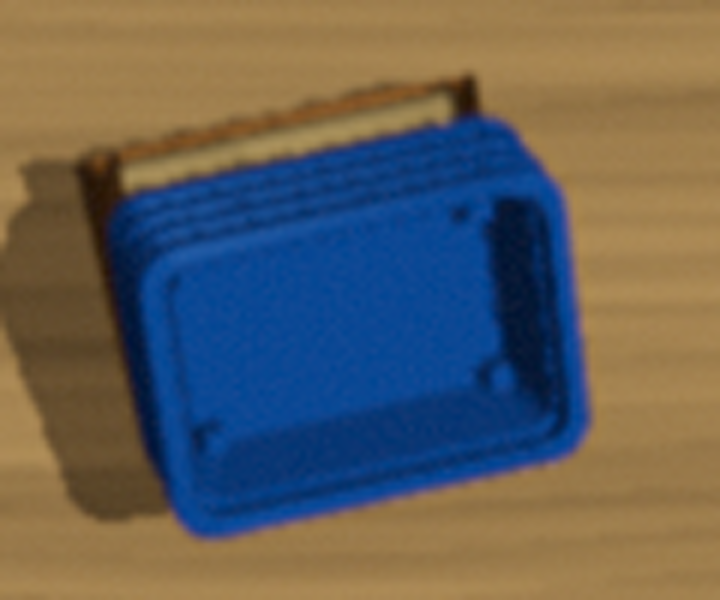

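View pics/s_stand.png

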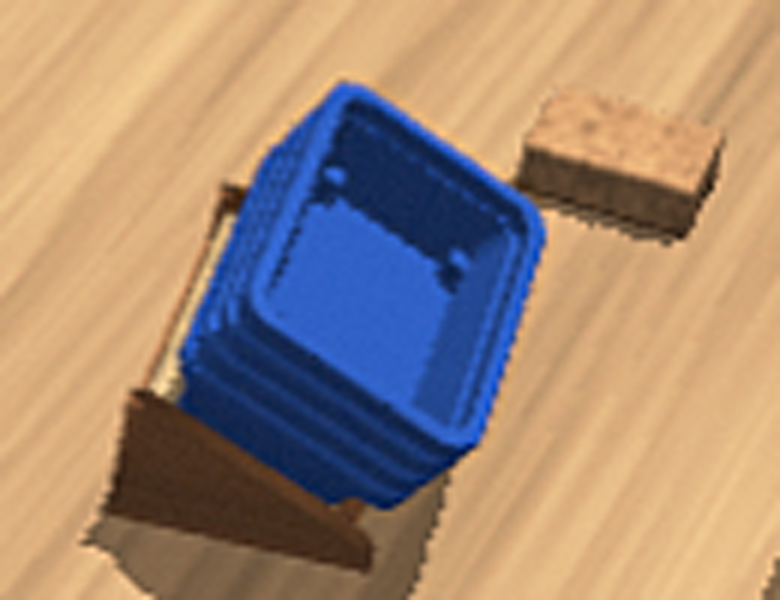

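```bash
cat > fit.py <<'E'
from h import *
import pickle
from scipy.optimize import least_squares
t,s=pickle.load(open("v0.pkl","rb"))
T=lambda p,u,v:(np.array(p,float)+.5)/6-.5+np.array([u,v])
# edges in tray coordinates: names
E={'low':[(-.07,-.08),(-.07,.08)],'high':[(.07,-.08),(.07,.08)],'yp':[(-.055,.095),(.055,.095)],'yn':[(-.055,-.095),(.055,-.095)]}
obs=[(t,'low',T([(210,538),(570,455)],360,180)),(t,'high',T([(160,255),(530,180)],360,180)),(t,'yp',T([(140,275),(178,510)],360,180)),(t,'yn',T([(568,190),(590,440)],360,180)),
(s,'yn',T([(365,88),(530,205)],300,130)),(s,'low',T([(545,240),(480,440)],300,130)),(s,'yp',T([(460,447),(255,315)],300,130)),(s,'high',T([(245,290),(325,105)],300,130))]
def frame(x,y,yaw):
    c,sn=np.cos(yaw),np.sin(yaw); Rz=np.array([[c,-sn,0],[sn,c,0],[0,0,1]])
    a=np.radians(30); Ry=np.array([[np.cos(a),0,-np.sin(a)],[0,1,0],[np.sin(a),0,np.cos(a)]])
    R=Rz@Ry; o=np.array([x,y,.048])
    return R,o+R@[0,0,.054]
def res(p,full=False):
    R,o=frame(*p[:3]); 
    if len(p)>3: o=o+[0,0,p[3]]
    out=[]
    for c,n,pts in obs:
        P=[o+R@[a,b,.055] for a,b in E[n]]; q=proj(c,P); d=q[1]-q[0]; nn=np.array([-d[1],d[0]])/np.linalg.norm(d)
        out+=list((pts-q[0])@nn)
    return np.array(out)
if __name__=="__main__":
    for p0 in ([.56,-.26,.2],[.56,-.26,.2,0]):
        r=least_squares(res,p0); print(r.x.round(4),np.degrees(r.x[2]).round(2)); print(r.fun.round(2))
    R,o=frame(*r.x[:3]) 
    r=least_squares(res,[.56,-.26,.2]); R,o=frame(*r.x)
    print(R.round(4),o.round(4))
    for n,p in (("yp mid",[0,.09,.055]),("yn mid",[0,-.09,.055]),("lip",[-.065,0,.055])): print(n,(o+R@p).round(4))
    im=[c["pixels"].copy() for c in (t,s)]
    for k,c in enumerate((t,s)):
        for zz,x0,y0 in ((.055,.07,.095),(.055,.06,.085),(.003,.0475,.0725)):
            q=proj(c,[o+R@[a*x0,b*y0,zz] for a,b in((1,1),(1,-1),(-1,-1),(-1,1))]); cv2.polylines(im[k],[(q*16).astype(np.int32)],True,(0,255,255),1,cv2.LINE_AA,4)
    cv2.imwrite("pics/fit.png",np.hstack([cv2.resize(im[0][180:280,360:480],None,fx=3.3,fy=4),cv2.resize(im[1][130:230,300:420],None,fx=3.3,fy=4)]))
    # pad
    P=[onz(t,u,.004) for u in ((174,186.5),(256.5,185),(258,254),(172,255))]
    for a in ([169.8,186.3],[258.6,184.7],[259.8,254],[171,255.5]): print('pt',onz(t,a,.004).round(4))
    for a in ([181.8,349.3],[236.1,266.7],[299.9,308.5],[245.6,391.2]): print('ps',onz(s,a,.004).round(4))
    crop(t,160,175,110,90,7,"t_pad.png"); crop(s,175,255,140,140,4,"s_pad.png"); crop(t,285,255,50,50,12,"t_tp.png");crop(s,315,260,70,45,10,"s_tp.png")
E
python3 fit.py
```

```text
[ 0.5937 -0.2771  0.1993] 11.42
[ 0.12  0.42 -1.28 -2.35  1.14  1.09  0.29 -0.64 -1.52 -1.72  0.92  0.79
  0.2  -0.52  0.4   0.33]
[ 0.5947 -0.2795  0.199  -0.0063] 11.4
[ 0.04  0.36 -1.16 -2.21  0.46  0.44 -0.09 -1.   -0.57 -0.78  1.03  0.89
  1.03  0.31  0.82  0.73]
[[ 0.8489 -0.198  -0.4901]
 [ 0.1715  0.9802 -0.099 ]
 [ 0.5     0.      0.866 ]] [ 0.5672 -0.2824  0.0948]
yp mid [ 0.5224 -0.1996  0.1424]
yn mid [ 0.5581 -0.3761  0.1424]
lip [ 0.4851 -0.299   0.1099]
pt [0.7241 0.4017 0.004 ]
pt [0.7222 0.145  0.004 ]
pt [0.5234 0.1429 0.004 ]
pt [0.524  0.3958 0.004 ]
ps [0.725  0.3986 0.004 ]
ps [0.7579 0.1193 0.004 ]
ps [0.5236 0.1492 0.004 ]
ps [0.5197 0.4078 0.004 ]
```

```bash
sleep 1
```

```text
(no output)
```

View pics/fit.png

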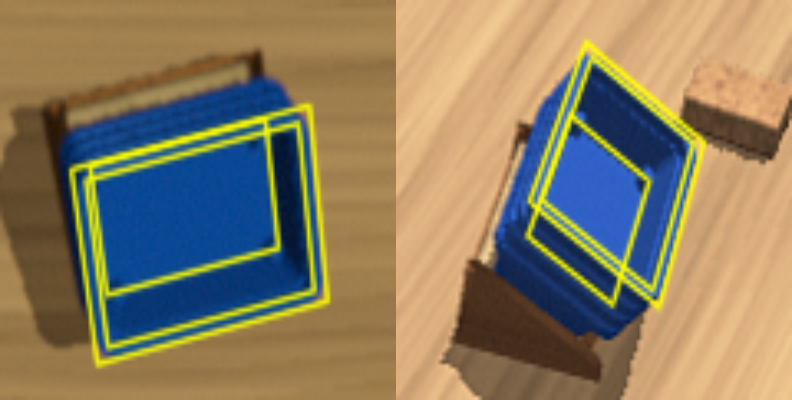

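View pics/t_pad.png

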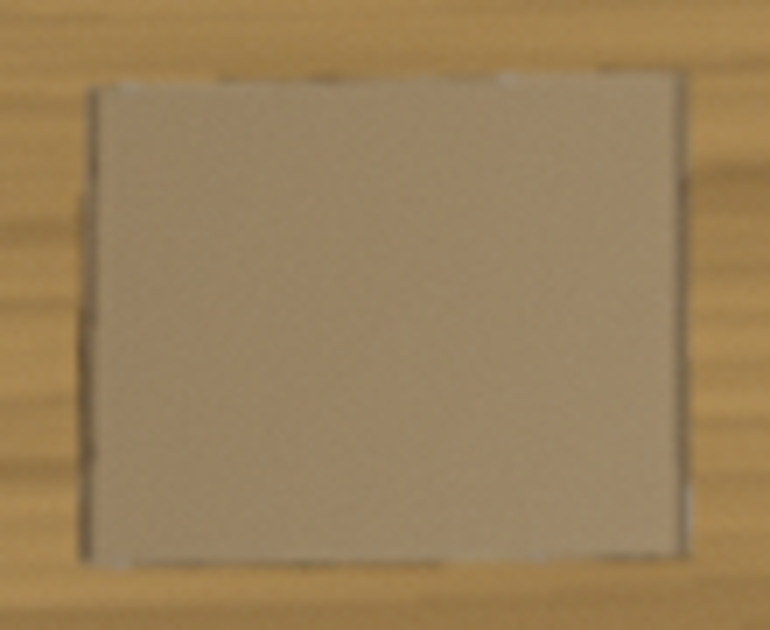

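View pics/t_tp.png

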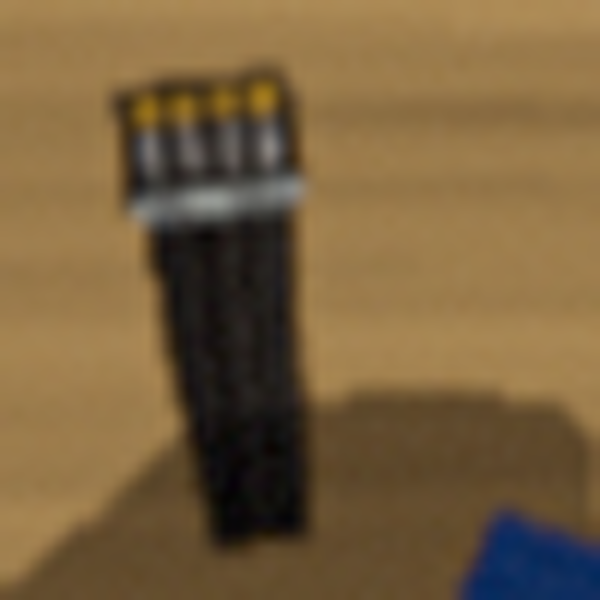

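View pics/s_tp.png

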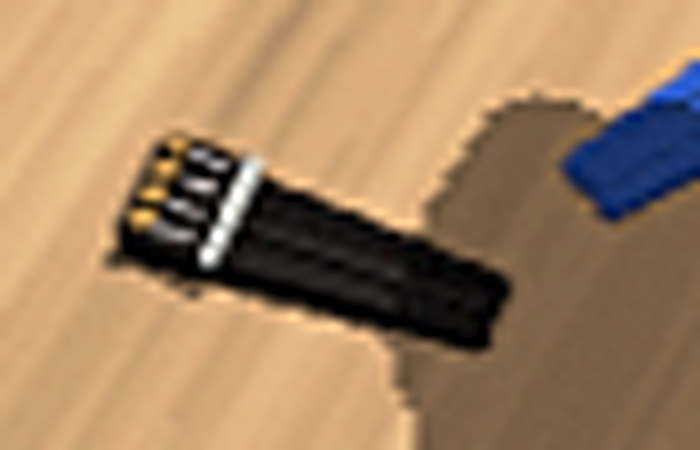

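View pics/s_pad.png

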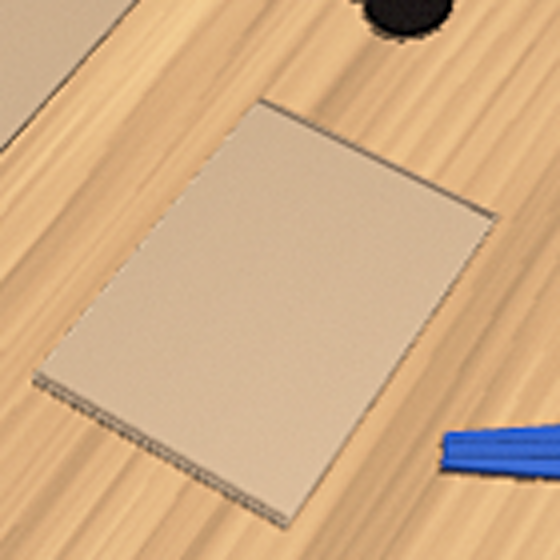

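```bash
python3 - <<'E'
from h import *
import pickle
t,s=pickle.load(open("v0.pkl","rb"))
f=lambda c,pts,k,u,v,z:np.array([onz(c,(np.array(p)+.5)/k-.5+[u,v],z) for p in pts])
a=f(t,[(95,85),(688,73),(688,555),(88,560)],7,160,175,.004);b=f(s,[(38,375),(260,100),(495,215),(288,522)],4,175,255,.004)
for q in(a,b): print(q.round(4).tolist(),q.mean(0),[np.degrees(np.arctan2(*(q[i]-q[j])[:2])) for i,j in((0,1),(3,2))])
a=f(t,[(118,90),(285,68),(305,535),(220,545)],12,285,255,.01);b=f(s,[(120,250),(175,133),(512,285),(485,350)],10,315,260,.008)
for q in(a,b):
  B=q[:2].mean(0);N=q[2:].mean(0);d=B-N;print(q.round(4).tolist(),(B+N)/2,np.linalg.norm(d),np.degrees(np.arctan2(d[1],d[0])))
E
```

```text
[[0.7226, 0.3919, 0.004], [0.7213, 0.1471, 0.004], [0.5239, 0.1484, 0.004], [0.5265, 0.3926, 0.004]] [0.62360926 0.26999861 0.004     ] [np.float64(0.30372617144740327), np.float64(0.6126001155646287)]
[[0.7215, 0.3937, 0.004], [0.7221, 0.1514, 0.004], [0.5274, 0.1508, 0.004], [0.5262, 0.3943, 0.004]] [0.62429127 0.27255229 0.004     ] [np.float64(-0.15557790579579225), np.float64(-0.2845320418940611)]
[[0.4984, 0.0458, 0.01], [0.5027, 0.0069, 0.01], [0.3943, 0.0041, 0.01], [0.3924, 0.0238, 0.01]] [0.44694002 0.02014184 0.01      ] 0.10791691797128578 6.57180737665054
[[0.4967, 0.0486, 0.008], [0.5023, 0.006, 0.008], [0.3958, 0.0061, 0.008], [0.393, 0.029, 0.008]] [0.44695719 0.02242252 0.008     ] 0.10561422579722307 5.3088022725507535
```

>>> play_rows([
  {"tz": 0.03},
  {"tx": 0.03,"ty": 0.035,"turn": -0.008},
  {"tx": 0.03,"ty": 0.035,"turn": -0.008},
  {"tx": 0.03,"ty": 0.035,"turn": -0.008},
  {"tx": 0.03,"ty": 0.035,"turn": -0.008},
  {"tx": 0.03,"ty": 0.035,"turn": -0.008},
  {"tx": 0.03,"ty": 0.035,"turn": -0.008},
  {"tx": 0.03,"ty": 0.035,"turn": -0.008},
  {"tx": 0.03,"ty": 0.035,"turn": -0.008},
  {"tx": 0.03,"ty": 0.035,"turn": -0.008},
], gripper=1)

```text
invalid input
```

>>> play_rows([
  {"tx": 0.03,"ty": 0.035,"turn": -0.008},
  {"tx": 0.03,"ty": 0.035,"turn": -0.008},
  {"tx": 0.03,"ty": 0.035,"turn": -0.008},
  {"tx": 0.03,"ty": 0.035,"turn": -0.008},
  {"tx": 0.03,"ty": 0.035,"turn": -0.008},
  {},
  {},
])

```text
invalid input
```

```bash
python3 - <<'E'
from h import *
import pickle
s=bot.read_state();print(s["time_s"],s["position"],s["tcp_rot"].round(3),s["joint_positions"].round(1),s["force"])
w=vision.capture("wrist");t=vision.capture("top");sd=vision.capture("side");pickle.dump((w,t,sd),open("v1.pkl","wb")); cv2.imwrite("pics/w1.png",w["pixels"]);cv2.imwrite("pics/t1.png",t["pixels"])
print(np.array(w["extrinsics"]).round(3))
E
```

```text
0.95 [ 0.19056518 -0.5952283   0.29227265] [[ 0.305 -0.952  0.   ]
 [-0.952 -0.305 -0.   ]
 [ 0.    -0.    -1.   ]] [-82.5  30.2  82.1   0.   67.7 -10.2] [-0.02338689  0.27571501  0.47620857]
[[ 0.306 -0.909 -0.283  0.269]
 [-0.952 -0.292 -0.09  -0.569]
 [-0.001  0.297 -0.955  0.385]
 [ 0.     0.     0.     1.   ]]
```

View pics/w1.png

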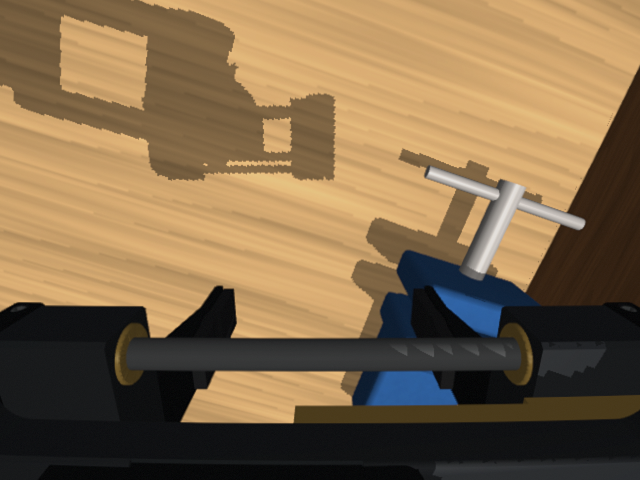

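>>> play_rows([
  {"tx": 0,"ty": 0,"tz": 0.03,"turn": 0},
  {"tx": 0.03,"ty": 0.035,"tz": 0,"turn": -0.008},
  {"tx": 0.03,"ty": 0.035,"tz": 0,"turn": -0.008},
  {"tx": 0.03,"ty": 0.035,"tz": 0,"turn": -0.008},
  {"tx": 0.03,"ty": 0.035,"tz": 0,"turn": -0.008},
  {"tx": 0.03,"ty": 0.035,"tz": 0,"turn": -0.008},
  {"tx": 0.03,"ty": 0.035,"tz": 0,"turn": -0.008},
  {"tx": 0.03,"ty": 0.035,"tz": 0,"turn": -0.008},
], gripper=1)

```text
time_s: 1.9
position: [0.3594, -0.3981, 0.3164]
tcp_rot: [[0.248, -0.969, 0.0], [-0.969, -0.248, -0.0], [0.0, -0.0, -1.0]]
force: [-0.0, -0.2, 0.2]
opening: 1.001
```

>>> play_rows([
  {"tx": 0.03,"ty": 0.035,"tz": 0,"turn": -0.008},
  {"tx": 0.03,"ty": 0.035,"tz": 0,"turn": -0.008},
  {"tx": 0.03,"ty": 0.035,"tz": 0,"turn": -0.008},
  {"tx": 0.03,"ty": 0.035,"tz": 0,"turn": -0.008},
  {"tx": 0.03,"ty": 0.035,"tz": 0,"turn": -0.008},
  {"tx": 0.03,"ty": 0.035,"tz": 0,"turn": -0.008},
  {"tx": 0.03,"ty": 0.035,"tz": 0,"turn": -0.008},
  {"tx": 0,"ty": 0,"tz": 0,"turn": 0},
])

```text
time_s: 2.7
position: [0.5288, -0.1999, 0.3164]
tcp_rot: [[0.196, -0.981, 0.002], [-0.981, -0.196, 0.001], [-0.001, -0.002, -1.0]]
force: [-0.8, -0.7, -0.2]
opening: 1.002
```

```bash
cat > look.py <<'E'
from h import *
import pickle,sys
n=sys.argv[1]
s=bot.read_state();print(s["time_s"],s["position"].round(4),"yaw",np.degrees(np.arctan2(s["tcp_rot"][1,0],s["tcp_rot"][0,0])).round(2),s["joint_positions"].round(1),s["force"].round(2),s["moment"].round(2),s["opening"])
d={}
for c in sys.argv[2:]:
    d[c]=vision.capture(c); cv2.imwrite(f"pics/{c}_{n}.png",d[c]["pixels"])
pickle.dump(d,open(f"v_{n}.pkl","wb"))
E
python3 look.py 1 wrist top side
```

```text
2.7 [ 0.5288 -0.1999  0.3164] yaw -78.69 [-32.1  24.   89.2   0.1  66.7  46.6] [-0.78 -0.71 -0.19] [-0.01  0.02 -0.02] 1.0019740136921487
```

View pics/wrist_1.png

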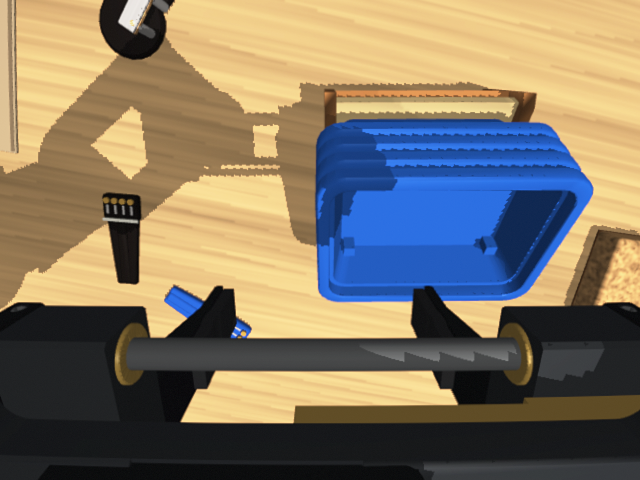

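```bash
python3 - <<'E'
from fit import *
d=pickle.load(open("v_1.pkl","rb")); w=d["wrist"]
r=least_squares(res,[.56,-.26,.2]); R,o=frame(*r.x)
im=cv2.resize(w["pixels"][110:320,300:620],None,fx=2.5,fy=2.5,interpolation=cv2.INTER_CUBIC)
cv2.imwrite("pics/wz.png",im)
for zz,x0,y0 in ((.055,.07,.095),(.055,.06,.085),(.003,.0475,.0725)):
    q=proj(w,[o+R@[a*x0,b*y0,zz] for a,b in((1,1),(1,-1),(-1,-1),(-1,1))]); cv2.polylines(im,[(((q-[300,110]+.5)*2.5-.5)*16).astype(np.int32)],True,(0,255,255),1,cv2.LINE_AA,4)
cv2.imwrite("pics/wzf.png",im)
E
```

```text
(no output)
```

View pics/wzf.png

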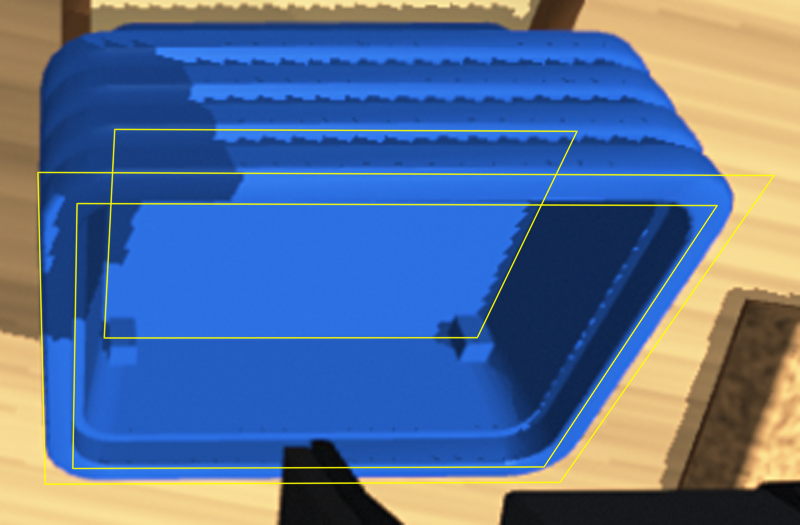

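View pics/wz.png

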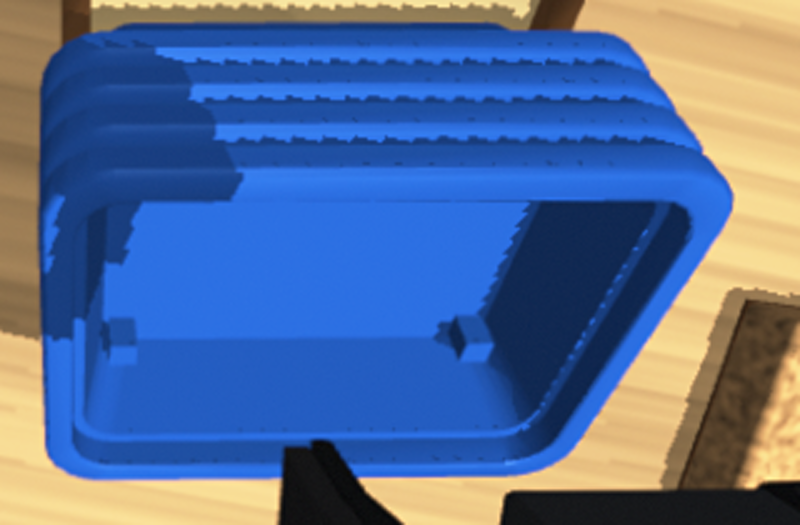

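```bash
cat > fit2.py <<'E'
from fit import *
import fit
w=pickle.load(open("v_1.pkl","rb"))["wrist"]
W=lambda p:(np.array(p,float)+.5)/2.5-.5+np.array([300,110])
fit.obs+= [(w,'low',W([(90,478),(520,476)])),(w,'high',W([(110,168),(690,166)])),(w,'yp',W([(42,210),(47,440)])),(w,'yn',W([(728,220),(585,430)]))]
if __name__=="__main__":
  for p0 in ([.59,-.28,.2],[.59,-.28,.2,0]):
    r=least_squares(res,p0,loss='soft_l1'); print(r.x.round(4),np.degrees(r.x[2]).round(2)); print(res(r.x).round(2))
    R,o=frame(*r.x[:3]); 
    if len(p0)>3:o=o+[0,0,r.x[3]]
    for n,p in (("yp",[0.01,.09,.055]),("yn",[0.01,-.09,.055])): print(n,(o+R@p).round(4))
E
python3 fit2.py
```

```text
[ 0.5954 -0.2766  0.207 ] 11.86
[-0.34 -0.51 -1.74 -3.29  1.21  0.87  0.44 -0.79 -1.18 -1.53  0.17  0.38
  0.17 -0.36  0.01 -0.39  1.08  0.08 -0.36 -0.36  1.54  0.61 -3.31 -3.07]
yp [ 0.5321 -0.1979  0.1474]
yn [ 0.5691 -0.3741  0.1474]
[ 0.5947 -0.2775  0.2051 -0.0047] 11.75
[ 0.06  0.   -1.19 -2.62  1.11  0.85  0.52 -0.64 -0.42 -0.76  0.7   0.85
  0.96  0.4   0.72  0.36 -0.39 -1.09  0.06  0.46  0.23 -0.21 -0.22 -0.5 ]
yp [ 0.5314 -0.1988  0.1427]
yn [ 0.5681 -0.375   0.1427]
```

>>> play_rows([
  {"tx": 0.0034,"ty": 0.0018,"tz": -0.036,"turn": 0.008},
  {"tx": 0,"ty": 0,"tz": -0.036,"turn": 0},
  {"tx": 0,"ty": 0,"tz": -0.03,"turn": 0},
  {"tx": 0,"ty": 0,"tz": 0,"turn": 0},
  {"tx": 0,"ty": 0,"tz": 0,"turn": 0},
  {"tx": 0,"ty": 0,"tz": 0,"turn": 0},
], gripper=0)

```text
time_s: 3.45
position: [0.5298, -0.2029, 0.2361]
tcp_rot: [[0.199, -0.98, 0.002], [-0.98, -0.199, -0.002], [0.002, -0.002, -1.0]]
force: [-0.2, -0.2, 0.6]
opening: 0.542
```

```bash
python3 look.py 2 wrist side; python3 -c "
from h import *;import pickle
d=pickle.load(open('v_2.pkl','rb'));crop(d['side'],300,110,130,100,6,'s2.png')"
```

```text
3.45 [ 0.5298 -0.2029  0.2361] yaw -78.55 [-32.2  29.9  93.8  -0.   56.2  46.3] [-0.23 -0.15  0.64] [-0.01  0.02 -0.08] 0.5418866884303973
```

View pics/wrist_2.png

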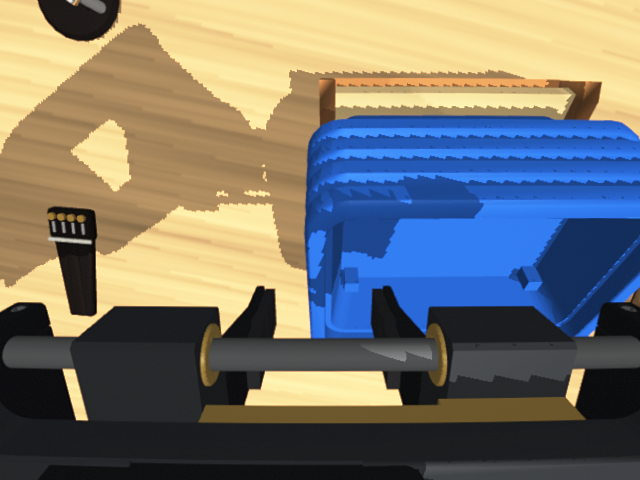

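View pics/s2.png

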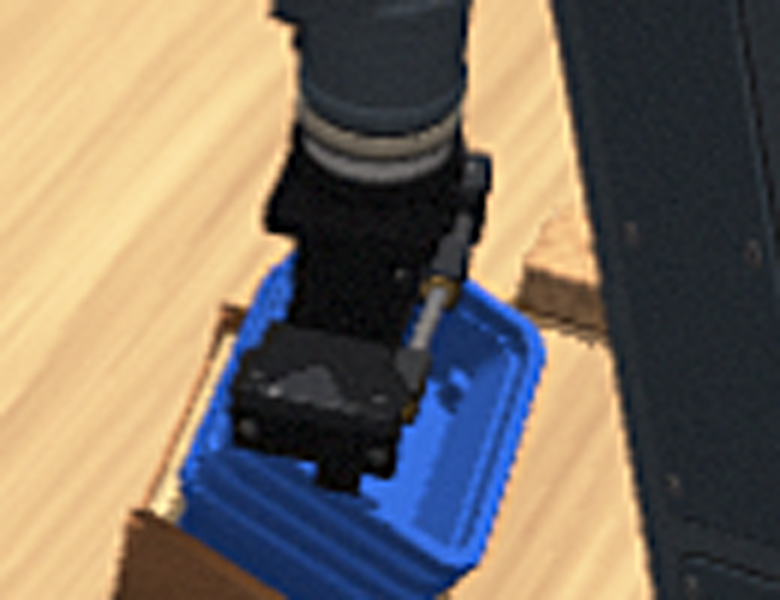

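>>> play_rows([
  {"tx": 0.002,"ty": 0.005,"tz": -0.006,"turn": 0.005},
  {"tx": 0,"ty": 0,"tz": 0,"turn": 0},
  {"tx": 0,"ty": 0,"tz": 0,"turn": 0},
  {"tx": 0,"ty": 0,"tz": 0,"turn": 0},
  {"tx": 0,"ty": 0,"tz": 0,"turn": 0},
  {"tx": 0,"ty": 0,"tz": 0,"turn": 0},
  {"tx": 0,"ty": 0,"tz": 0,"turn": 0},
  {"tx": 0,"ty": 0,"tz": 0,"turn": 0},
])

```text
time_s: 4.35
position: [0.5309, -0.1978, 0.2298]
tcp_rot: [[0.205, -0.979, -0.0], [-0.979, -0.205, 0.0], [-0.0, 0.0, -1.0]]
force: [0.4, -0.3, 0.3]
opening: 0.004
```

```bash
python3 look.py 3 wrist
```

```text
4.35 [ 0.5309 -0.1978  0.2298] yaw -78.19 [-31.7  30.4  94.1   0.   55.5  46.5] [ 0.38 -0.25  0.26] [ 0.01  0.03 -0.03] 0.003614286126186842
```

View pics/wrist_3.png

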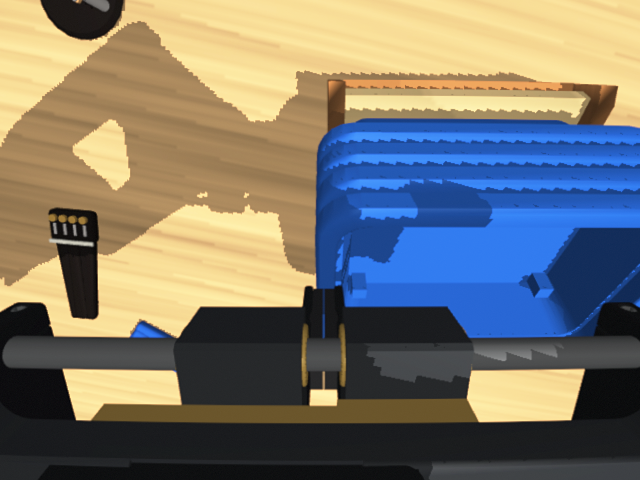

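>>> play_rows([
  {"tx": 0,"ty": 0,"tz": -0.006,"turn": 0},
  {"tx": 0,"ty": 0,"tz": 0,"turn": 0},
  {"tx": 0,"ty": 0,"tz": 0,"turn": 0},
])

```text
time_s: 4.7
position: [0.5307, -0.1977, 0.2248]
tcp_rot: [[0.205, -0.979, -0.001], [-0.979, -0.205, 0.0], [-0.0, 0.0, -1.0]]
force: [1.0, 0.2, 0.7]
opening: 0.004
```

>>> play_rows([
  {"tx": 0,"ty": 0,"tz": -0.00125,"turn": 0},
  {"tx": 0,"ty": 0,"tz": -0.00125,"turn": 0},
  {"tx": 0,"ty": 0,"tz": 0,"turn": 0},
])

```text
time_s: 5.0
position: [0.5308, -0.1977, 0.2229]
tcp_rot: [[0.205, -0.979, -0.0], [-0.979, -0.205, 0.0], [-0.0, 0.0, -1.0]]
force: [0.0, 0.2, -0.5]
opening: 0.006
```

>>> play_rows([
  {"tx": 0,"ty": 0,"tz": -0.00125,"turn": 0},
  {"tx": 0,"ty": 0,"tz": 0,"turn": 0},
])

```text
time_s: 5.2
position: [0.5308, -0.1977, 0.222]
tcp_rot: [[0.205, -0.979, -0.0], [-0.979, -0.205, 0.0], [-0.0, 0.0, -1.0]]
force: [0.5, 0.6, -1.1]
opening: 0.004
```

>>> play_rows([
  {"tx": 0,"ty": 0,"tz": -0.00125,"turn": 0},
  {"tx": 0,"ty": 0,"tz": 0,"turn": 0},
])

```text
time_s: 5.4
position: [0.531, -0.1978, 0.2213]
tcp_rot: [[0.205, -0.979, 0.0], [-0.979, -0.205, -0.0], [0.0, -0.0, -1.0]]
force: [-0.0, 0.5, 2.3]
opening: 0.007
```

>>> play_rows([
  {"tx": 0,"ty": 0,"tz": -0.00125,"turn": 0},
  {"tx": 0,"ty": 0,"tz": 0,"turn": 0},
])

```text
time_s: 5.6
position: [0.5311, -0.1976, 0.2208]
tcp_rot: [[0.205, -0.979, 0.001], [-0.979, -0.205, 0.0], [0.0, -0.001, -1.0]]
force: [-0.9, 1.7, 6.0]
opening: 0.007
```

>>> play_rows([
  {"tx": 0,"ty": 0,"tz": 0.01,"turn": 0},
  {"tx": 0,"ty": 0,"tz": 0,"turn": 0},
  {"tx": 0,"ty": 0,"tz": 0,"turn": 0},
  {"tx": 0,"ty": 0,"tz": 0,"turn": 0},
  {"tx": 0,"ty": 0,"tz": 0,"turn": 0},
  {"tx": 0,"ty": 0,"tz": 0,"turn": 0},
  {"tx": 0,"ty": 0,"tz": 0,"turn": 0},
  {"tx": 0,"ty": 0,"tz": 0,"turn": 0},
], gripper=0.5)

```text
time_s: 6.4
position: [0.5309, -0.1978, 0.228]
tcp_rot: [[0.205, -0.979, -0.0], [-0.979, -0.205, 0.0], [-0.0, 0.0, -1.0]]
force: [-0.0, -0.4, -0.7]
opening: 0.496
```

>>> play_rows([
  {"tx": 0,"ty": 0,"tz": -0.0075,"turn": 0},
  {"tx": 0,"ty": 0,"tz": -0.0075,"turn": 0},
  {"tx": 0,"ty": 0,"tz": -0.0075,"turn": 0},
  {"tx": 0,"ty": 0,"tz": 0,"turn": 0},
  {"tx": 0,"ty": 0,"tz": 0,"turn": 0},
])

```text
time_s: 6.9
position: [0.5308, -0.1977, 0.2096]
tcp_rot: [[0.205, -0.979, -0.001], [-0.979, -0.205, 0.0], [-0.001, 0.001, -1.0]]
force: [-0.0, -0.8, -0.1]
opening: 0.496
```

```bash
python3 look.py 4 wrist side;  python3 -c "
from h import *;import pickle
d=pickle.load(open('v_4.pkl','rb'));crop(d['side'],300,110,130,100,6,'s4.png')"
```

```text
6.9 [ 0.5308 -0.1977  0.2096] yaw -78.19 [-31.7  32.   95.   -0.   53.   46.5] [-0.04 -0.83 -0.13] [ 0.06  0.02 -0.01] 0.4959264134515058
```

View pics/wrist_4.png

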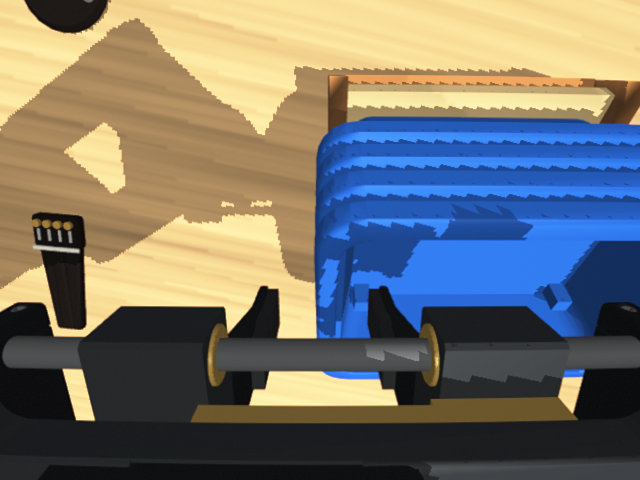

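View pics/s4.png

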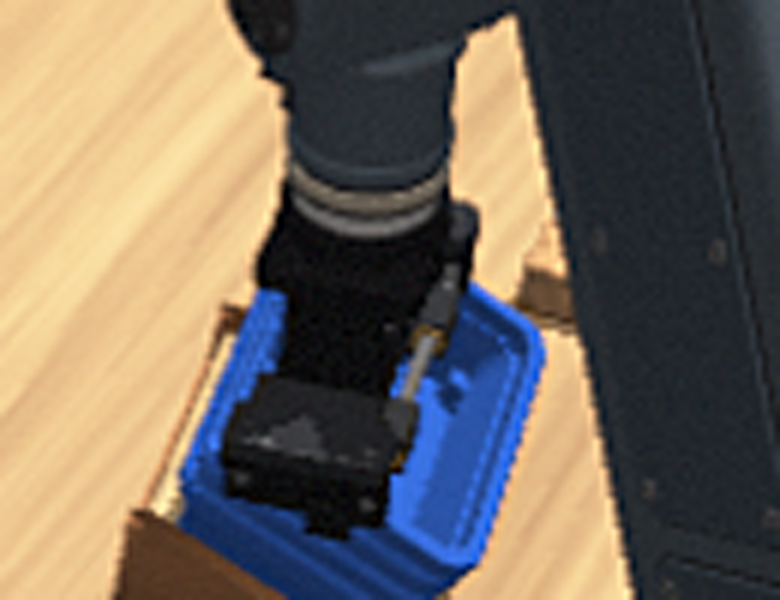

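>>> play_rows([
  {"tx": 0,"ty": 0,"tz": 0,"turn": 0},
  {"tx": 0,"ty": 0,"tz": 0,"turn": 0},
  {"tx": 0,"ty": 0,"tz": 0,"turn": 0},
  {"tx": 0,"ty": 0,"tz": 0,"turn": 0},
], gripper=0.15)

```text
time_s: 7.4
position: [0.5309, -0.1978, 0.2102]
tcp_rot: [[0.205, -0.979, 0.0], [-0.979, -0.205, -0.0], [0.0, -0.0, -1.0]]
force: [-0.3, 1.0, -0.5]
opening: 0.227
```

```bash
python3 look.py 5 wrist; python3 -c "
from h import *;import pickle
d=pickle.load(open('v_5.pkl','rb'));crop(d['wrist'],230,200,190,140,4,'w5.png')"
```

```text
7.4 [ 0.5309 -0.1978  0.2102] yaw -78.19 [-31.7  32.   95.   -0.   53.   46.5] [-0.33  0.97 -0.53] [-0.    0.01  0.02] 0.22711188350353728
```

View pics/w5.png

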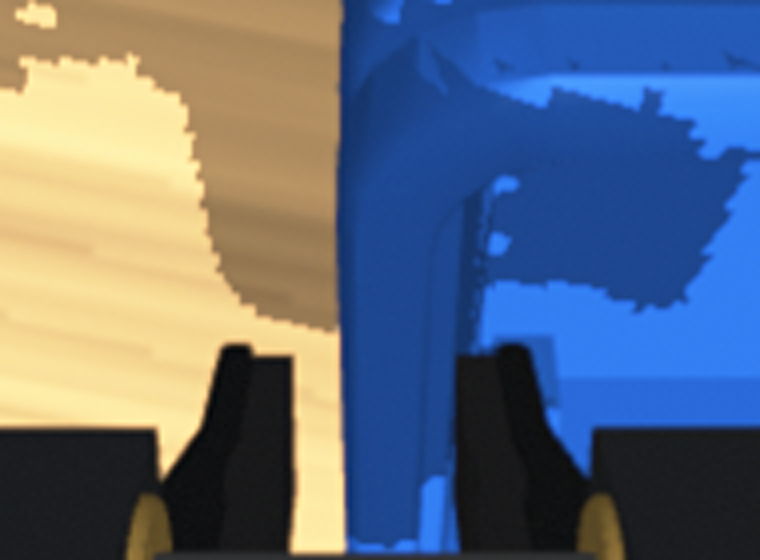

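>>> play_rows([
  {"tx": 0.0003,"ty": -0.0013,"tz": 0,"turn": 0},
  {"tx": 0,"ty": 0,"tz": 0,"turn": 0},
  {"tx": 0,"ty": 0,"tz": 0,"turn": 0},
  {"tx": 0,"ty": 0,"tz": 0,"turn": 0},
  {"tx": 0,"ty": 0,"tz": 0,"turn": 0},
  {"tx": 0,"ty": 0,"tz": 0,"turn": 0},
], gripper=0)

```text
time_s: 8.05
position: [0.5312, -0.1989, 0.2101]
tcp_rot: [[0.205, -0.979, 0.0], [-0.979, -0.205, -0.0], [0.0, -0.0, -1.0]]
force: [-0.3, -0.9, -0.3]
opening: 0.11
```

```bash
python3 look.py 6 wrist; python3 -c "
from h import *;import pickle
d=pickle.load(open('v_6.pkl','rb'));crop(d['wrist'],230,200,190,140,4,'w6.png')"
```

```text
8.05 [ 0.5312 -0.1989  0.2101] yaw -78.19 [-31.8  32.   94.9  -0.   53.   46.4] [-0.35 -0.95 -0.34] [-0.08 -0.   -0.02] 0.10982042446168765
```

View pics/w6.png

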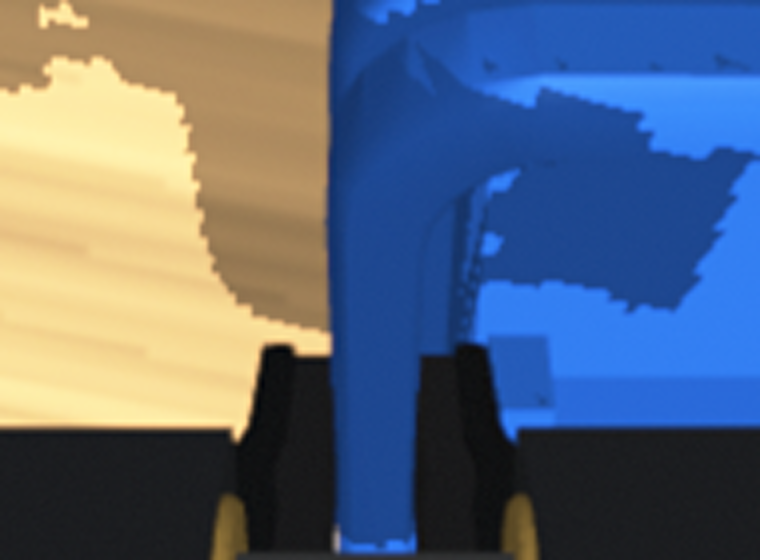

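>>> play_rows([
  {"tx": 0,"ty": 0,"tz": 0,"turn": 0},
  {"tx": 0,"ty": 0,"tz": 0,"turn": 0},
  {"tx": -0.00184,"ty": -0.00038,"tz": 0.00325,"turn": 0},
  {"tx": -0.00184,"ty": -0.00038,"tz": 0.00325,"turn": 0},
  {"tx": -0.00184,"ty": -0.00038,"tz": 0.00325,"turn": 0},
  {"tx": 0,"ty": 0,"tz": 0,"turn": 0},
])

```text
time_s: 8.7
position: [0.5265, -0.1997, 0.2183]
tcp_rot: [[0.204, -0.979, 0.0], [-0.979, -0.204, -0.0], [0.0, -0.0, -1.0]]
force: [-0.4, -0.6, -0.5]
opening: 0.11
```

```bash
python3 look.py 7 wrist side; python3 -c "
from h import *;import pickle
d=pickle.load(open('v_7.pkl','rb'));crop(d['side'],300,110,130,100,6,'s7.png')"
```

```text
8.7 [ 0.5265 -0.1997  0.2183] yaw -78.2 [-32.1  31.1  95.2   0.   53.7  46.1] [-0.43 -0.61 -0.47] [ 0.1   0.01 -0.  ] 0.10965564149721638
```

View pics/wrist_7.png

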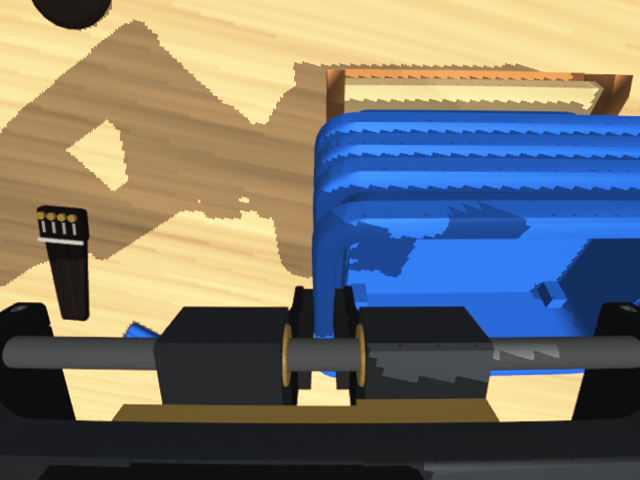

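View pics/s7.png

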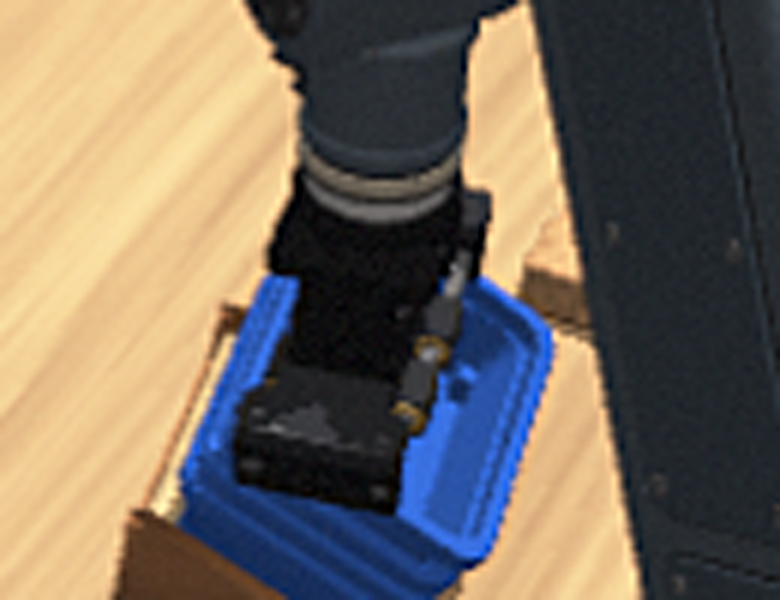

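>>> play_rows([
  {"tx": -0.00184,"ty": -0.00038,"tz": 0.00325,"turn": 0},
  {"tx": -0.00184,"ty": -0.00038,"tz": 0.00325,"turn": 0},
  {"tx": -0.00184,"ty": -0.00038,"tz": 0.00325,"turn": 0},
  {"tx": -0.00184,"ty": -0.00038,"tz": 0.00325,"turn": 0},
  {"tx": 0,"ty": 0,"tz": 0,"turn": 0},
])

```text
time_s: 9.3
position: [0.5208, -0.2011, 0.2287]
tcp_rot: [[0.205, -0.979, 0.001], [-0.979, -0.205, -0.0], [0.001, -0.001, -1.0]]
force: [0.1, 1.3, -1.6]
opening: 0.106
```

```bash
python3 look.py 8 wrist side; python3 -c "
from h import *;import pickle
d=pickle.load(open('v_8.pkl','rb'));crop(d['side'],300,110,130,100,6,'s8.png')"
```

```text
9.3 [ 0.5208 -0.2011  0.2287] yaw -78.2 [-32.6  29.9  95.4  -0.   54.7  45.6] [ 0.13  1.29 -1.59] [ 0.12  0.01 -0.01] 0.10627985557209411
```

View pics/wrist_8.png

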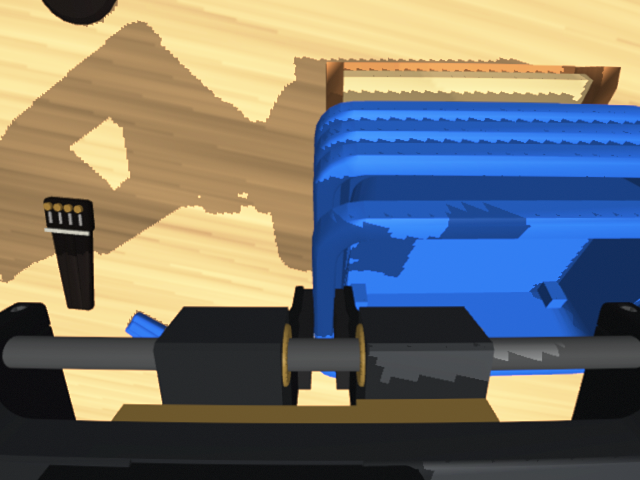

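View pics/s8.png

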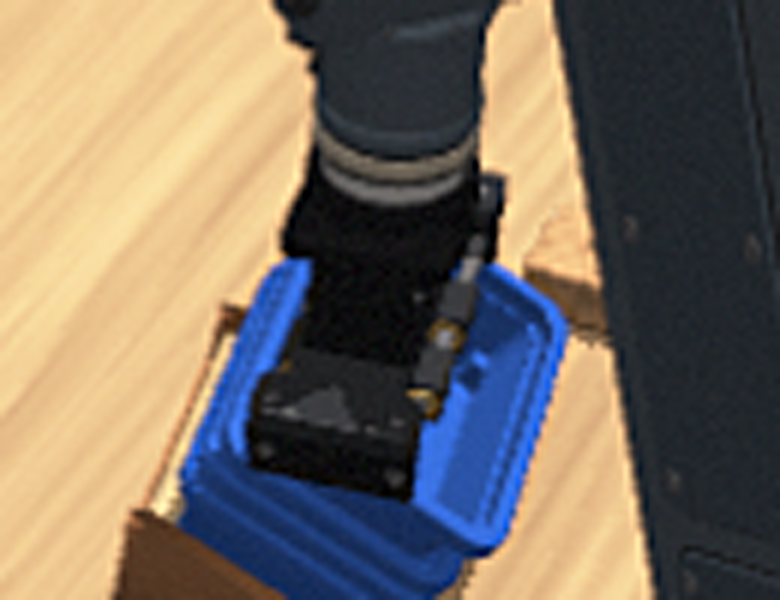

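Only the top tray is rising; tray 2's rim stays with the stack (wrist view, rows 155–180, gap opening beneath tray 1). Continuing.

>>> play_rows([
  {"tx": -0.003,"ty": -0.00064,"tz": 0.0054,"turn": 0},
  {"tx": -0.003,"ty": -0.00064,"tz": 0.0054,"turn": 0},
  {"tx": -0.003,"ty": -0.00064,"tz": 0.0054,"turn": 0},
  {"tx": -0.003,"ty": -0.00064,"tz": 0.0054,"turn": 0},
  {"tx": -0.003,"ty": -0.00064,"tz": 0.0054,"turn": 0},
  {"tx": -0.003,"ty": -0.00064,"tz": 0.0054,"turn": 0},
  {"tx": -0.003,"ty": -0.00064,"tz": 0.0054,"turn": 0},
  {"tx": -0.003,"ty": -0.00064,"tz": 0.0054,"turn": 0},
  {"tx": -0.003,"ty": -0.00064,"tz": 0.0054,"turn": 0},
  {"tx": -0.003,"ty": -0.00064,"tz": 0.0054,"turn": 0},
])

```text
time_s: 10.4
position: [0.4966, -0.2061, 0.2718]
tcp_rot: [[0.205, -0.979, -0.0], [-0.979, -0.205, 0.0], [-0.0, 0.0, -1.0]]
force: [-0.6, -0.1, -1.0]
opening: 0.111
```

>>> play_rows([
  {"tx": -0.003,"ty": -0.00064,"tz": 0.01,"turn": 0},
  {"tx": -0.003,"ty": -0.00064,"tz": 0.01,"turn": 0},
  {"tx": -0.003,"ty": -0.00064,"tz": 0.01,"turn": 0},
  {"tx": 0,"ty": 0,"tz": 0.01,"turn": 0},
  {"tx": 0,"ty": 0,"tz": 0,"turn": 0},
])

```text
time_s: 10.9
position: [0.4903, -0.208, 0.305]
tcp_rot: [[0.205, -0.979, 0.003], [-0.979, -0.205, -0.002], [0.002, -0.002, -1.0]]
force: [-0.5, -1.0, -1.2]
opening: 0.109
```

```bash
python3 look.py 9 wrist side top
```

```text
10.9 [ 0.4903 -0.208   0.305 ] yaw -78.19 [-35.   22.1  94.6   0.   63.1  43.2] [-0.49 -0.97 -1.16] [ 0.09  0.06 -0.05] 0.10906617759249322
```

View pics/wrist_9.png

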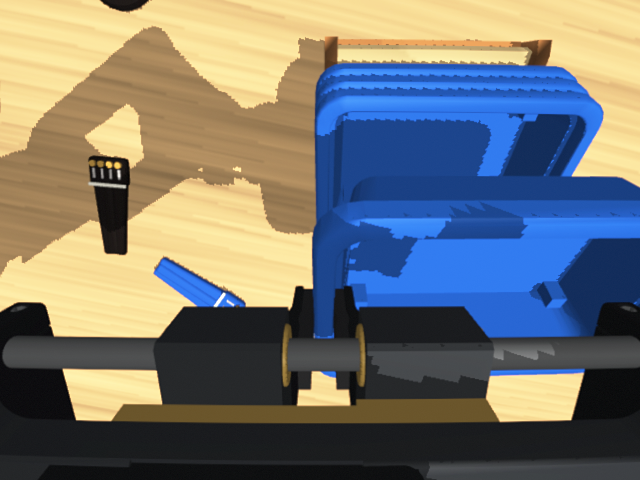

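View pics/side_9.png

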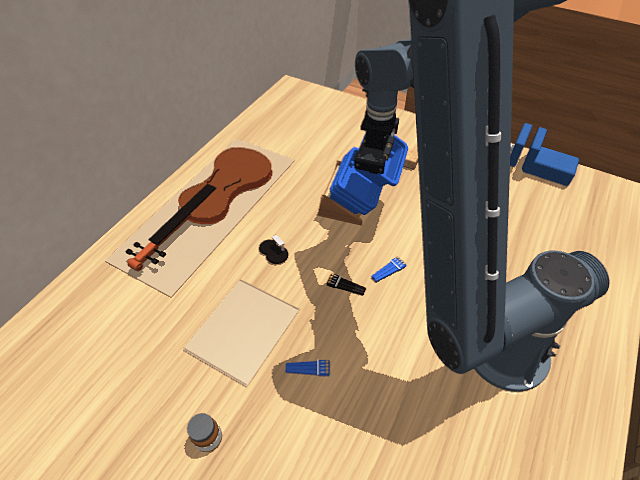

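```bash
python3 - <<'E'
from fit import frame
import numpy as np
R,o=frame(.5952,-.277,.206)
tip=np.array([.5312,-.1989,.2101-.0697])
print("tip in tray",(R.T@(tip-o)).round(4))
for up in (.0,.004,.006):print((R.T@(tip+[0,0,up]-o)).round(4))
g=R.T@(tip+[0,0,.004]-o)
for a in (30,20,15,10,5,0):
    r=np.radians(a); e=np.array([-.05,0.]); v=np.array([g[0],g[2]])-e
    h=v[0]*np.cos(r)-v[1]*np.sin(r); z=v[0]*np.sin(r)+v[1]*np.cos(r)
    print(a,"grip rel low edge",h.round(4),z.round(4),"TCP z on pad",(0.004+z+.0657).round(4))
E
```

```text
tip in tray [0.0058 0.0895 0.0494]
[0.0058 0.0895 0.0494]
[0.0078 0.0895 0.0528]
[0.0088 0.0895 0.0546]
30 grip rel low edge 0.0236 0.0746 TCP z on pad 0.1443
20 grip rel low edge 0.0362 0.0694 TCP z on pad 0.1391
15 grip rel low edge 0.0421 0.066 TCP z on pad 0.1357
10 grip rel low edge 0.0477 0.0621 TCP z on pad 0.1318
5 grip rel low edge 0.053 0.0577 TCP z on pad 0.1274
0 grip rel low edge 0.0578 0.0528 TCP z on pad 0.1225
```

>>> play_rows([
  {"tx": 0.003,"ty": 0.012,"tz": 0,"turn": -0.005},
  {"tx": 0.006,"ty": 0.024,"tz": 0,"turn": -0.01},
  {"tx": 0.007,"ty": 0.036,"tz": 0,"turn": -0.01},
  {"tx": 0.007,"ty": 0.036,"tz": 0,"turn": -0.01},
  {"tx": 0.007,"ty": 0.036,"tz": 0,"turn": -0.01},
  {"tx": 0.007,"ty": 0.036,"tz": 0,"turn": -0.01},
  {"tx": 0.007,"ty": 0.036,"tz": 0,"turn": -0.01},
  {"tx": 0.007,"ty": 0.036,"tz": 0,"turn": -0.01},
  {"tx": 0.007,"ty": 0.036,"tz": 0,"turn": -0.01},
  {"tx": 0.007,"ty": 0.036,"tz": 0,"turn": -0.01},
])

```text
time_s: 12.05
position: [0.5414, 0.0536, 0.303]
tcp_rot: [[0.106, -0.994, -0.001], [-0.994, -0.106, 0.001], [-0.001, 0.001, -1.0]]
force: [-0.2, -0.1, -0.9]
opening: 0.108
```

>>> play_rows([
  {"tx": 0.007,"ty": 0.036,"tz": 0,"turn": -0.01},
  {"tx": 0.007,"ty": 0.036,"tz": 0,"turn": -0.01},
  {"tx": 0.007,"ty": 0.036,"tz": 0,"turn": -0.01},
  {"tx": 0.007,"ty": 0.036,"tz": 0,"turn": -0.01},
  {"tx": 0.007,"ty": 0.036,"tz": 0,"turn": -0.01},
  {"tx": 0.007,"ty": 0.036,"tz": 0,"turn": -0.01},
  {"tx": 0.007,"ty": 0.036,"tz": 0,"turn": -0.01},
  {"tx": 0.007,"ty": 0.036,"tz": 0,"turn": -0.01},
  {"tx": 0.007,"ty": 0.036,"tz": 0,"turn": -0.01},
  {"tx": 0.006,"ty": 0.024,"tz": 0,"turn": -0.01},
])

```text
time_s: 13.05
position: [0.5961, 0.3329, 0.3026]
tcp_rot: [[0.003, -1.0, -0.001], [-1.0, -0.003, 0.001], [-0.001, 0.001, -1.0]]
force: [0.2, 0.2, -0.5]
opening: 0.104
```

>>> play_rows([
  {"tx": 0.003,"ty": 0.012,"tz": 0,"turn": -0.005},
  {"tx": 0,"ty": 0,"tz": 0,"turn": 0},
  {"tx": 0,"ty": 0,"tz": 0,"turn": 0},
])

```text
time_s: 13.35
position: [0.5987, 0.3391, 0.3029]
tcp_rot: [[-0.003, -1.0, -0.001], [-1.0, 0.003, -0.001], [0.001, 0.001, -1.0]]
force: [0.3, -0.2, -0.6]
opening: 0.107
```

```bash
python3 look.py 10 wrist side top
```

```text
13.35 [0.5987 0.3391 0.3029] yaw -90.18 [ 20.3  34.7  71.4  -0.   73.9 110.4] [ 0.32 -0.24 -0.63] [ 0.1   0.03 -0.02] 0.10654198422446445
```

View pics/side_10.png

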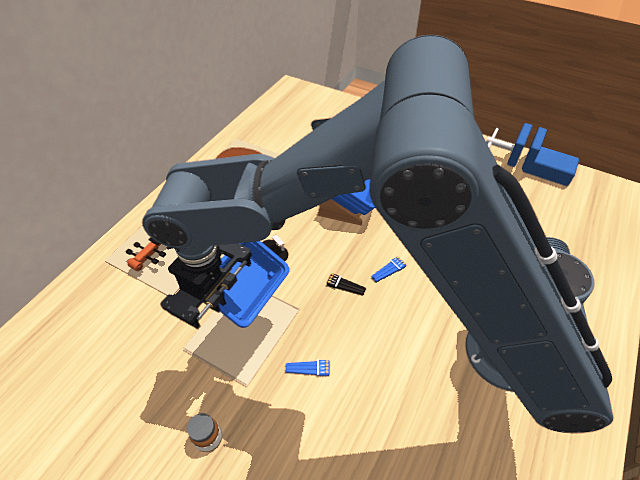

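View pics/wrist_10.png

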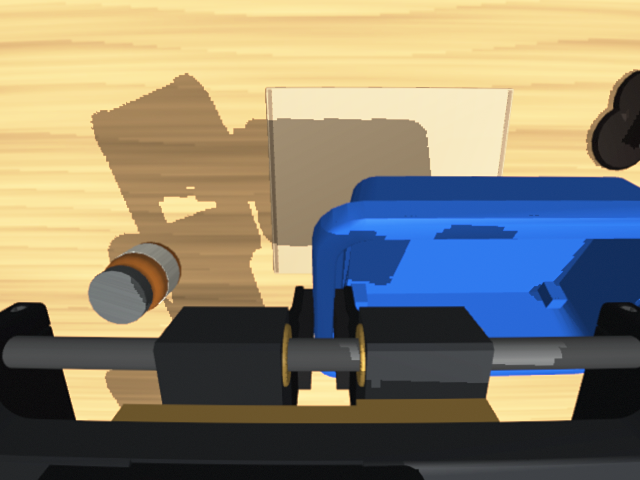

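>>> play_rows([
  {"tx": 0,"ty": 0.014,"tz": -0.015,"turn": 0.003},
  {"tx": 0,"ty": 0.013,"tz": -0.03,"turn": 0},
  {"tx": 0,"ty": 0,"tz": -0.035,"turn": 0},
  {"tx": 0,"ty": 0,"tz": -0.035,"turn": 0},
  {"tx": 0,"ty": 0,"tz": -0.03,"turn": 0},
  {"tx": 0,"ty": 0,"tz": -0.02,"turn": 0},
  {"tx": 0,"ty": 0,"tz": -0.01,"turn": 0},
  {"tx": 0,"ty": 0,"tz": 0,"turn": 0},
  {"tx": 0,"ty": 0,"tz": 0,"turn": 0},
])

```text
time_s: 14.4
position: [0.5999, 0.3615, 0.1644]
tcp_rot: [[-0.0, -1.0, 0.002], [-1.0, 0.0, 0.001], [-0.001, -0.002, -1.0]]
force: [0.3, -0.5, -1.1]
opening: 0.112
```

```bash
python3 look.py 11 wrist side
```

```text
14.4 [0.5999 0.3615 0.1644] yaw -90.02 [ 22.   44.2  76.    0.   59.7 112. ] [ 0.35 -0.47 -1.08] [0.13 0.01 0.01] 0.11227813108476165
```

View pics/side_11.png

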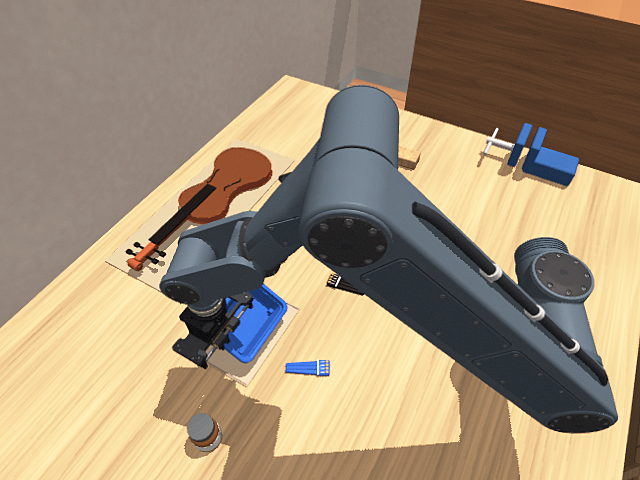

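View pics/wrist_11.png

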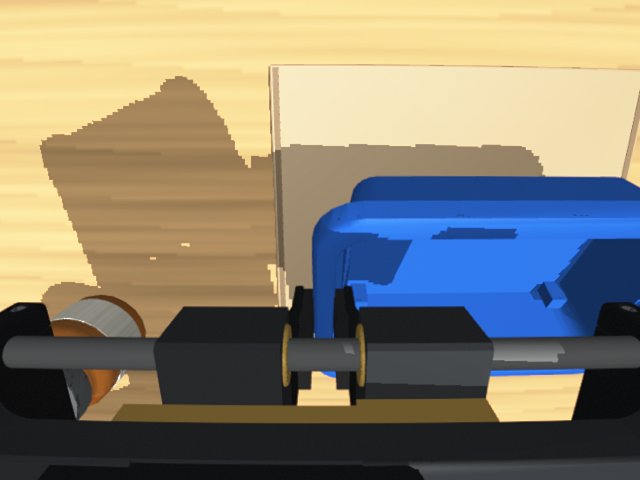

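>>> play_rows([
  {"tx": 0,"ty": 0,"tz": -0.008,"turn": 0},
  {"tx": 0,"ty": 0,"tz": -0.007,"turn": 0},
  {"tx": 0,"ty": 0,"tz": -0.004,"turn": 0},
  {"tx": 0,"ty": 0,"tz": 0,"turn": 0},
  {"tx": 0,"ty": 0,"tz": 0,"turn": 0},
])

```text
time_s: 15.0
position: [0.5992, 0.3612, 0.148]
tcp_rot: [[-0.0, -1.0, -0.0], [-1.0, 0.0, -0.0], [0.0, 0.0, -1.0]]
force: [-0.4, 0.2, -0.7]
opening: 0.108
```

>>> play_rows([
  {"tx": 0,"ty": 0,"tz": -0.0025,"turn": 0},
  {"tx": 0,"ty": 0,"tz": -0.0025,"turn": 0},
  {"tx": 0,"ty": 0,"tz": 0,"turn": 0},
])

```text
time_s: 15.3
position: [0.6003, 0.3617, 0.1455]
tcp_rot: [[-0.0, -1.0, 0.003], [-1.0, 0.0, 0.001], [-0.001, -0.003, -1.0]]
force: [0.6, 1.1, 4.0]
opening: 0.11
```

>>> play_rows([
  {"tx": 0.002,"ty": 0,"tz": -0.001,"turn": 0},
  {"tx": 0.002,"ty": 0,"tz": -0.001,"turn": 0},
  {"tx": 0.002,"ty": 0,"tz": -0.001,"turn": 0},
  {"tx": 0.002,"ty": 0,"tz": -0.001,"turn": 0},
  {"tx": 0,"ty": 0,"tz": 0,"turn": 0},
])

```text
time_s: 15.8
position: [0.6066, 0.3618, 0.1425]
tcp_rot: [[-0.001, -1.0, 0.003], [-1.0, 0.001, 0.002], [-0.002, -0.003, -1.0]]
force: [1.8, 1.6, 5.8]
opening: 0.108
```

```bash
python3 look.py 12 wrist side
```

```text
15.8 [0.6066 0.3618 0.1425] yaw -90.03 [ 21.8  46.1  75.6   0.   58.  111.8] [1.83 1.65 5.8 ] [ 0.23  0.08 -0.02] 0.1079461222554525
```

View pics/wrist_12.png

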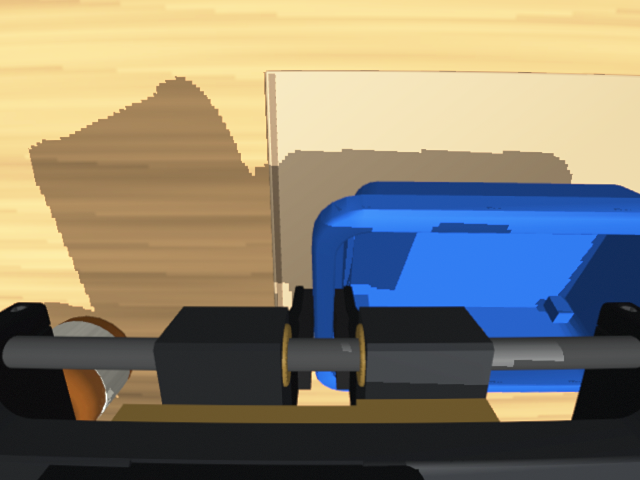

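>>> play_rows([
  {"tx": 0.002,"ty": 0,"tz": -0.001,"turn": 0},
  {"tx": 0.002,"ty": 0,"tz": -0.001,"turn": 0},
  {"tx": 0.002,"ty": 0,"tz": -0.001,"turn": 0},
  {"tx": 0.002,"ty": 0,"tz": -0.0012,"turn": 0},
  {"tx": 0.002,"ty": 0,"tz": -0.0013,"turn": 0},
  {"tx": 0.002,"ty": 0,"tz": -0.0013,"turn": 0},
  {"tx": 0,"ty": 0,"tz": 0,"turn": 0},
])

```text
time_s: 16.6
position: [0.6163, 0.3618, 0.1369]
tcp_rot: [[-0.0, -1.0, 0.003], [-1.0, 0.0, 0.002], [-0.002, -0.003, -1.0]]
force: [1.4, 1.0, 4.9]
opening: 0.109
```

```bash
python3 look.py 13 wrist side
```

```text
16.6 [0.6163 0.3618 0.1369] yaw -90.03 [ 21.5  47.1  74.4   0.   58.3 111.5] [1.37 1.04 4.94] [ 0.22  0.09 -0.02] 0.10920250999646466
```

View pics/wrist_13.png

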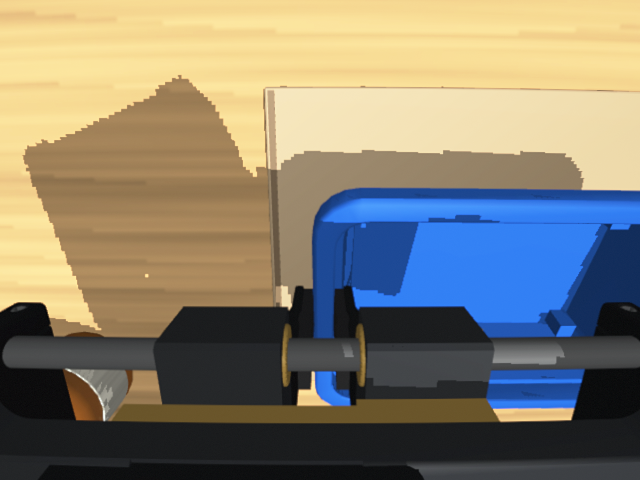

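>>> play_rows([
  {"tx": 0.0023,"ty": 0,"tz": -0.0016,"turn": 0},
  {"tx": 0.0023,"ty": 0,"tz": -0.0017,"turn": 0},
  {"tx": 0.0023,"ty": 0,"tz": -0.0017,"turn": 0},
  {"tx": 0.0023,"ty": 0,"tz": -0.0018,"turn": 0},
  {"tx": 0.0023,"ty": 0,"tz": -0.0018,"turn": 0},
  {"tx": 0,"ty": 0,"tz": 0,"turn": 0},
])

```text
time_s: 17.3
position: [0.6256, 0.3616, 0.1296]
tcp_rot: [[-0.0, -1.0, 0.003], [-1.0, 0.0, 0.001], [-0.001, -0.003, -1.0]]
force: [1.7, 1.1, 5.7]
opening: 0.109
```

```bash
python3 look.py 14 wrist side
```

```text
17.3 [0.6256 0.3616 0.1296] yaw -90.03 [ 21.2  48.2  73.2   0.   58.5 111.2] [1.71 1.08 5.73] [ 0.31 -0.07 -0.02] 0.10859075028721664
```

View pics/wrist_14.png

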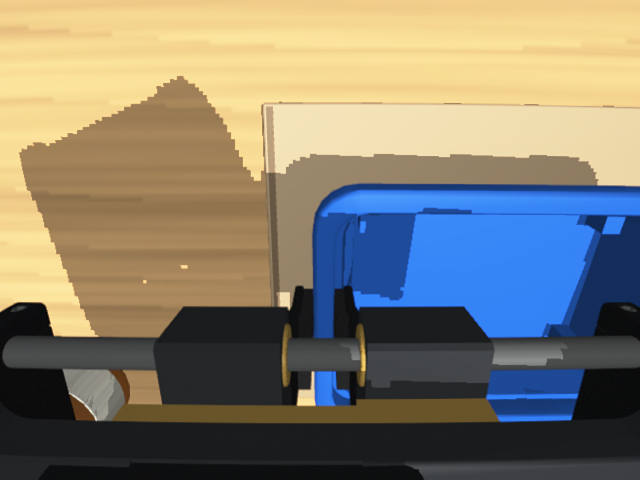

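>>> play_rows([
  {"tx": 0.002,"ty": 0,"tz": -0.002,"turn": 0},
  {"tx": 0.002,"ty": 0,"tz": -0.002,"turn": 0},
  {"tx": 0.002,"ty": 0,"tz": -0.002,"turn": 0},
  {"tx": 0.002,"ty": 0,"tz": -0.002,"turn": 0},
  {"tx": 0,"ty": 0,"tz": 0,"turn": 0},
])

```text
time_s: 17.9
position: [0.632, 0.3615, 0.123]
tcp_rot: [[-0.0, -1.0, 0.003], [-1.0, 0.0, 0.001], [-0.001, -0.003, -1.0]]
force: [3.0, 1.0, 5.1]
opening: 0.109
```

```bash
python3 look.py 15 wrist side
```

```text
17.9 [0.632  0.3615 0.123 ] yaw -90.02 [ 21.   49.   72.4   0.   58.5 111. ] [3.   1.   5.14] [ 0.28 -0.2  -0.08] 0.108873834935856
```

View pics/wrist_15.png

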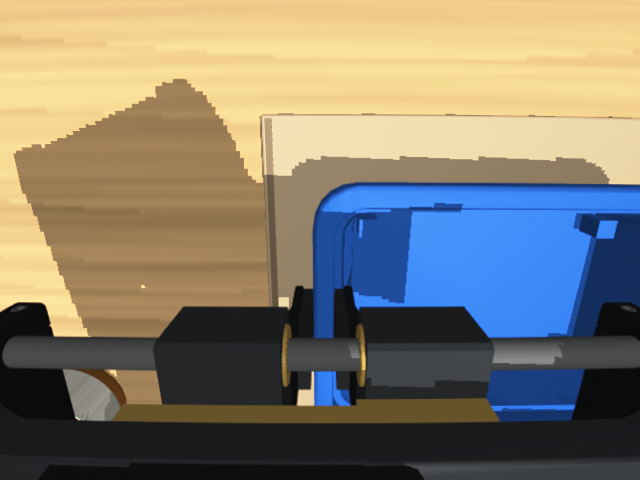

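View pics/side_15.png

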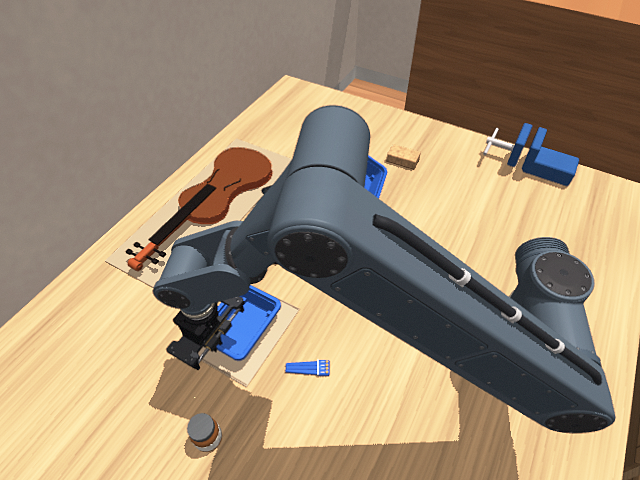

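>>> play_rows([
  {"tx": 0.001,"ty": 0,"tz": -0.0015,"turn": 0},
  {"tx": 0.001,"ty": 0,"tz": -0.0015,"turn": 0},
  {"tx": 0,"ty": 0,"tz": 0,"turn": 0},
])

```text
time_s: 18.3
position: [0.6333, 0.3616, 0.1215]
tcp_rot: [[-0.0, -1.0, 0.002], [-1.0, 0.0, 0.001], [-0.001, -0.002, -1.0]]
force: [0.8, 0.7, 8.2]
opening: 0.111
```

>>> play_rows([
  {"tx": 0,"ty": 0,"tz": -0.0015,"turn": 0},
  {"tx": 0,"ty": 0,"tz": 0,"turn": 0},
])

```text
time_s: 18.5
position: [0.6334, 0.3619, 0.1213]
tcp_rot: [[-0.0, -1.0, 0.003], [-1.0, 0.0, 0.002], [-0.002, -0.003, -1.0]]
force: [0.0, 0.7, 11.2]
opening: 0.111
```

>>> play_rows([
  {"tx": 0,"ty": 0,"tz": 0.002,"turn": 0},
  {"tx": 0,"ty": 0,"tz": 0,"turn": 0},
  {"tx": 0,"ty": 0,"tz": 0,"turn": 0},
  {"tx": 0,"ty": 0,"tz": 0,"turn": 0},
  {"tx": 0,"ty": 0,"tz": 0,"turn": 0},
  {"tx": 0,"ty": 0,"tz": 0,"turn": 0},
], gripper=0.4)

```text
time_s: 19.1
position: [0.6322, 0.3611, 0.1198]
tcp_rot: [[-0.0, -1.0, -0.001], [-1.0, 0.0, -0.0], [0.0, 0.001, -1.0]]
force: [0.3, -0.4, 0.3]
opening: 0.393
```

>>> play_rows([
  {"tx": 0,"ty": 0,"tz": 0.02,"turn": 0},
  {"tx": 0,"ty": 0,"tz": 0.04,"turn": 0},
  {"tx": 0,"ty": 0,"tz": 0.05,"turn": 0},
  {"tx": -0.02,"ty": -0.03,"tz": 0.05,"turn": 0},
  {"tx": -0.02,"ty": -0.04,"tz": 0.02,"turn": 0},
  {"tx": -0.02,"ty": -0.05,"tz": 0,"turn": 0},
  {"tx": -0.02,"ty": -0.05,"tz": 0,"turn": 0},
  {"tx": -0.02,"ty": -0.05,"tz": 0,"turn": 0},
  {"tx": -0.02,"ty": -0.05,"tz": 0,"turn": 0},
], gripper=0.7)

```text
time_s: 20.0
position: [0.5359, 0.1439, 0.2659]
tcp_rot: [[0.0, -1.0, 0.003], [-1.0, -0.0, -0.0], [0.0, -0.003, -1.0]]
force: [0.9, -0.8, 0.3]
opening: 0.701
```

```bash
python3 look.py 16 wrist side top
```

```text
20.0 [0.5359 0.1439 0.2659] yaw -89.98 [ 3.5 26.7 93.9 -0.  59.2 93.5] [ 0.91 -0.82  0.29] [ 0.   -0.02  0.05] 0.7009328052436029
```

View pics/wrist_16.png

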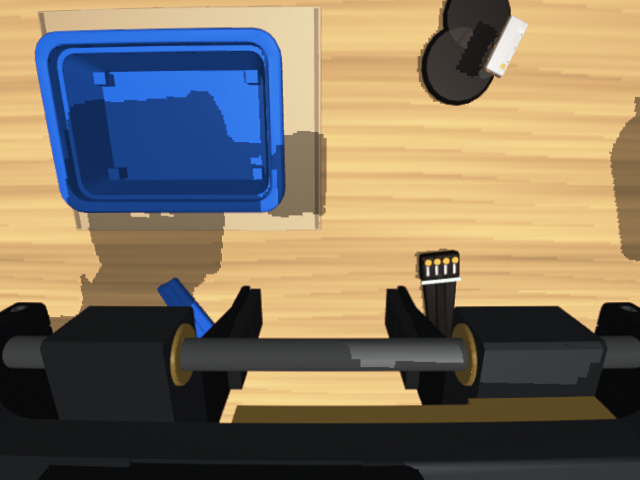

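View pics/side_16.png

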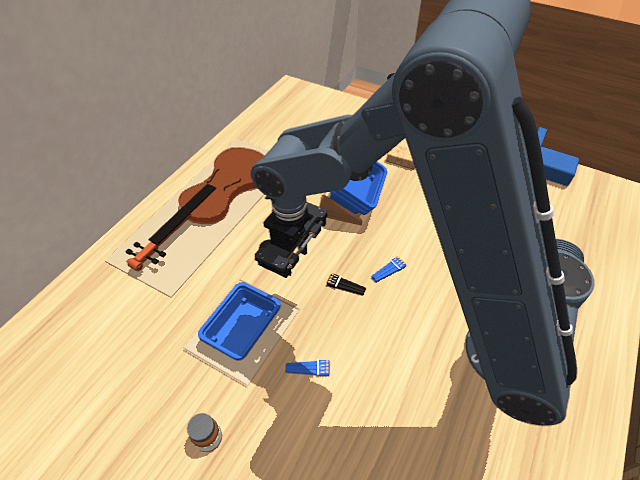

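View pics/top_16.png

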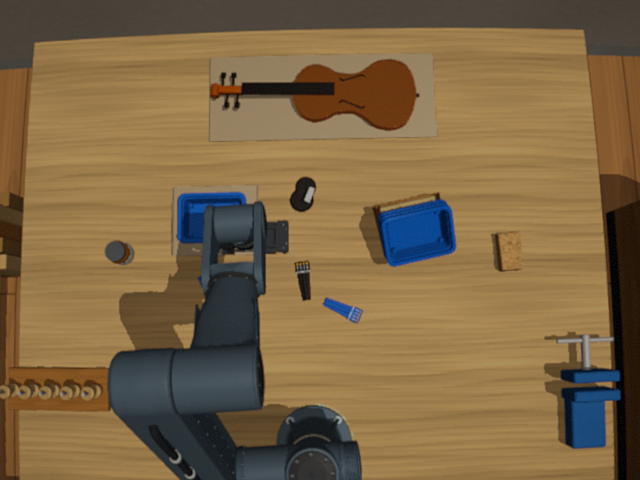

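```bash
python3 - <<'E'
from h import *;import pickle
d=pickle.load(open('v_16.pkl','rb'));w=d['wrist'];s=d['side']
crop(s,175,255,140,140,4,'s16.png');crop(w,20,0,320,230,2.5,'w16.png')
for n,uv in (("L",(46,80)),("R",(284,130)),("T",(150,30)),("B",(160,212)),("L2",(64,170)),("T2",(230,29)),("B2",(230,212))): print(n,onz(w,uv,.059).round(4))
for n,uv in (("tp",(420,253)),("tp",(458,251)),("n",(432,338)),("n",(452,338))): print(n,onz(w,uv,.01).round(4))
E
```

```text
L [0.659  0.3606 0.059 ]
R [0.62   0.1762 0.059 ]
T [0.6921 0.274  0.059 ]
B [0.5542 0.2831 0.059 ]
L2 [0.5898 0.3594 0.059 ]
T2 [0.692  0.2142 0.059 ]
B2 [0.5541 0.2235 0.059 ]
tp [0.5018 0.0473 0.01  ]
tp [0.5039 0.0087 0.01  ]
n [0.4038 0.026  0.01  ]
n [0.4037 0.0039 0.01  ]
```

View pics/s16.png

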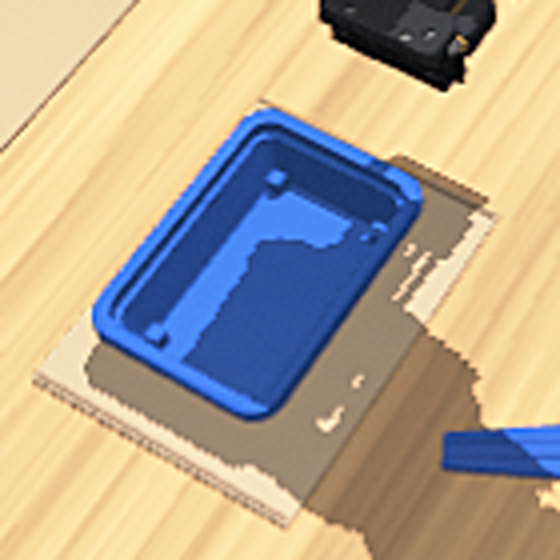

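View pics/w16.png

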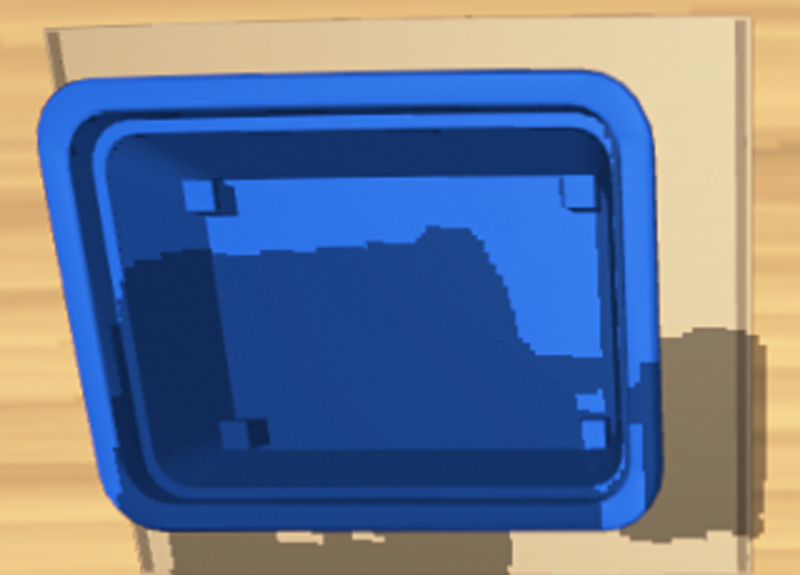

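>>> play_rows([
  {"tx": -0.028,"ty": -0.0255,"tz": 0,"turn": 0.014},
  {"tx": -0.028,"ty": -0.0255,"tz": 0,"turn": 0.014},
  {"tx": -0.028,"ty": -0.0255,"tz": 0,"turn": 0.014},
  {"tx": -0.028,"ty": -0.0255,"tz": 0,"turn": 0.014},
  {"tx": -0.028,"ty": -0.0255,"tz": 0,"turn": 0.014},
  {"tx": -0.028,"ty": -0.0255,"tz": 0,"turn": 0.014},
  {"tx": 0,"ty": 0,"tz": 0,"turn": 0},
  {"tx": 0,"ty": 0,"tz": 0,"turn": 0},
], gripper=0.7)

```text
time_s: 20.95
position: [0.4034, 0.023, 0.2652]
tcp_rot: [[0.087, -0.996, 0.003], [-0.996, -0.087, -0.0], [0.0, -0.003, -1.0]]
force: [-0.5, 0.3, 0.0]
opening: 0.701
```

```bash
python3 look.py 17 wrist
```

```text
20.95 [0.4034 0.023  0.2652] yaw -85.01 [-12.7  15.8 114.1   0.   49.9  72.3] [-0.52  0.28  0.02] [0.01 0.03 0.02] 0.7012037285499896
```

View pics/wrist_17.png

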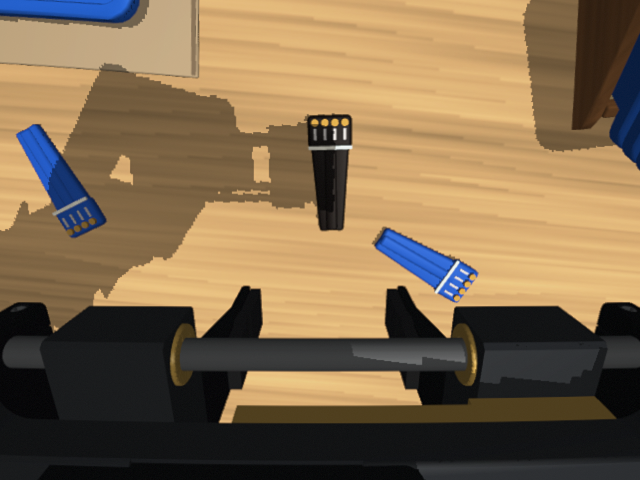

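```bash
python3 - <<'E'
from h import *;import pickle
w=pickle.load(open('v_17.pkl','rb'))['wrist']
P={k:onz(w,uv,.01) for k,uv in dict(bl=(307,116),br=(352,115),nr=(343,229),nl=(320,230),blueN=(376,240),blueN2=(386,228),blueB=(478,272),blueB2=(456,302)).items()}
for k in P:print(k,P[k].round(4))
B=(P['bl']+P['br'])/2;N=(P['nl']+P['nr'])/2;d=B-N;c=(B+N)/2
yaw=np.arctan2(d[1],d[0]);print(c,np.linalg.norm(d),np.degrees(yaw))
R=np.array([[np.cos(yaw),-np.sin(yaw)],[np.sin(yaw),np.cos(yaw)]])
for k in P:print(k,(R.T@(P[k]-c)[:2]).round(4))
E
```

```text
bl [0.4987 0.0473 0.01  ]
br [0.5031 0.0068 0.01  ]
nr [0.3964 0.004  0.01  ]
nl [0.3934 0.0265 0.01  ]
blueN [ 0.388  -0.0299  0.01  ]
blueN2 [ 0.4011 -0.0382  0.01  ]
blueB [ 0.3632 -0.1394  0.01  ]
blueB2 [ 0.3278 -0.1233  0.01  ]
[0.44788254 0.02117765 0.01      ] 0.10668017021936724 6.370590917167733
bl [0.0534 0.0204]
br [ 0.0533 -0.0204]
nr [-0.0531 -0.0114]
nl [-0.0536  0.0114]
blueN [-0.0652 -0.0442]
blueN2 [-0.053  -0.0538]
blueB [-0.102  -0.1502]
blueB2 [-0.1354 -0.1302]
```

>>> play_rows([
  {"tx": 0.025,"ty": -0.0022,"tz": -0.02,"turn": 0.023},
  {"tx": 0.03,"ty": 0,"tz": -0.03,"turn": 0},
  {"tx": 0,"ty": 0,"tz": -0.045,"turn": 0},
  {"tx": 0,"ty": 0,"tz": -0.045,"turn": 0},
  {"tx": 0,"ty": 0,"tz": -0.04,"turn": 0},
  {"tx": 0,"ty": 0,"tz": -0.025,"turn": 0},
  {"tx": 0,"ty": 0,"tz": 0,"turn": 0},
  {"tx": 0,"ty": 0,"tz": 0,"turn": 0},
], gripper=0.6)

```text
time_s: 21.8
position: [0.4472, 0.0216, 0.1001]
tcp_rot: [[0.113, -0.994, 0.001], [-0.994, -0.113, 0.0], [0.0, -0.001, -1.0]]
force: [-0.4, 0.5, 1.0]
opening: 0.6
```

```bash
python3 look.py 18 wrist
```

```text
21.8 [0.4472 0.0216 0.1001] yaw -83.52 [-11.6  38.  115.7   0.   26.3  71.9] [-0.37  0.51  0.96] [0.06 0.05 0.02] 0.6000196980295102
```

View pics/wrist_18.png

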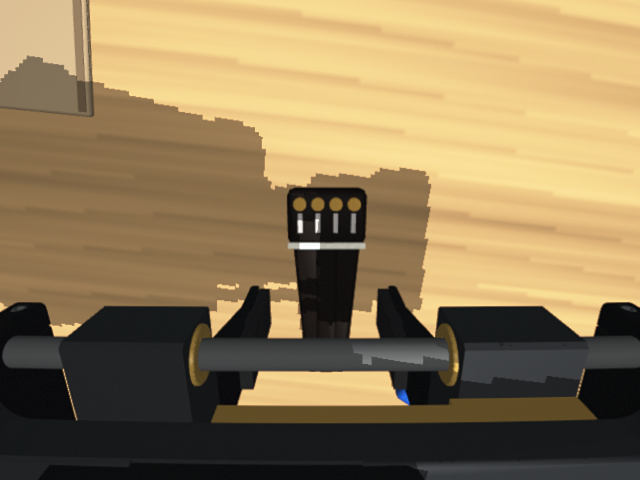

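>>> play_rows([
  {"tx": 0,"ty": 0,"tz": -0.013,"turn": 0},
  {"tx": 0,"ty": 0,"tz": -0.012,"turn": 0},
  {"tx": 0,"ty": 0,"tz": -0.008,"turn": 0},
  {"tx": 0,"ty": 0,"tz": 0,"turn": 0},
  {"tx": 0,"ty": 0,"tz": 0,"turn": 0},
])

```text
time_s: 22.35
position: [0.4459, 0.021, 0.0738]
tcp_rot: [[0.111, -0.994, -0.001], [-0.994, -0.111, 0.0], [-0.0, 0.001, -1.0]]
force: [0.4, 0.6, -0.0]
opening: 0.599
```

>>> play_rows([
  {"tx": 0,"ty": 0,"tz": 0,"turn": 0},
  {"tx": 0,"ty": 0,"tz": 0,"turn": 0},
  {"tx": 0,"ty": 0,"tz": 0,"turn": 0},
  {"tx": 0,"ty": 0,"tz": 0,"turn": 0},
  {"tx": 0,"ty": 0,"tz": 0,"turn": 0},
  {"tx": 0,"ty": 0,"tz": 0,"turn": 0},
  {"tx": 0,"ty": 0,"tz": 0,"turn": 0},
], gripper=0)

```text
time_s: 23.05
position: [0.4462, 0.021, 0.0741]
tcp_rot: [[0.112, -0.994, 0.001], [-0.994, -0.112, -0.0], [0.0, -0.001, -1.0]]
force: [0.3, -0.3, 2.2]
opening: 0.358
```

>>> play_rows([
  {"tx": 0,"ty": 0,"tz": 0.005,"turn": 0},
  {"tx": 0,"ty": 0,"tz": 0.015,"turn": 0},
  {"tx": 0,"ty": 0,"tz": 0.03,"turn": 0},
  {"tx": 0,"ty": 0,"tz": 0.03,"turn": 0},
  {"tx": 0,"ty": 0,"tz": 0.03,"turn": 0},
  {"tx": 0,"ty": 0,"tz": 0,"turn": 0},
  {"tx": 0,"ty": 0,"tz": 0,"turn": 0},
])

```text
time_s: 23.75
position: [0.446, 0.0211, 0.1622]
tcp_rot: [[0.112, -0.994, 0.001], [-0.994, -0.112, -0.0], [0.0, -0.001, -1.0]]
force: [-0.4, 0.2, -0.9]
opening: 0.361
```

```bash
python3 look.py 19 wrist
```

```text
23.75 [0.446  0.0211 0.1622] yaw -83.59 [-11.7  30.2 114.    0.   35.7  71.9] [-0.42  0.2  -0.93] [ 0.05  0.03 -0.02] 0.3614281675801088
```

View pics/wrist_19.png

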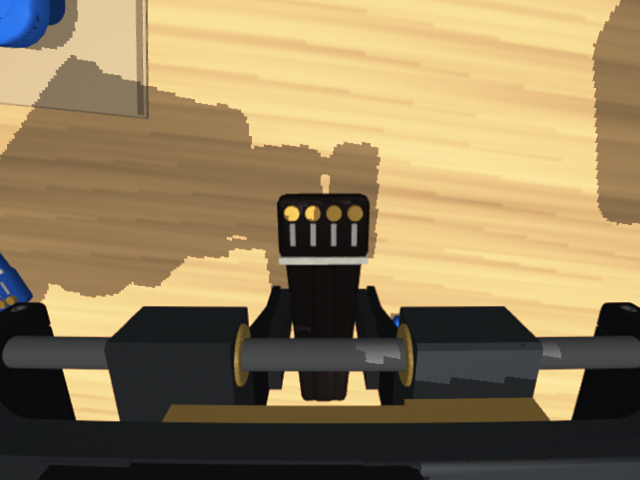

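>>> play_rows([
  {"tx": 0.01,"ty": 0.013,"tz": 0.006,"turn": 0.06},
  {"tx": 0.018,"ty": 0.026,"tz": 0.006,"turn": 0.116},
  {"tx": 0.018,"ty": 0.026,"tz": 0.006,"turn": 0.116},
  {"tx": 0.018,"ty": 0.026,"tz": 0.006,"turn": 0.116},
  {"tx": 0.018,"ty": 0.026,"tz": 0.006,"turn": 0.116},
  {"tx": 0.018,"ty": 0.026,"tz": 0.006,"turn": 0.116},
  {"tx": 0.018,"ty": 0.026,"tz": 0,"turn": 0.116},
  {"tx": 0.018,"ty": 0.026,"tz": 0,"turn": 0.116},
  {"tx": 0.018,"ty": 0.026,"tz": 0,"turn": 0.116},
  {"tx": 0.018,"ty": 0.026,"tz": 0,"turn": 0.116},
])

```text
time_s: 24.8
position: [0.5832, 0.2194, 0.1885]
tcp_rot: [[0.956, -0.293, -0.004], [-0.293, -0.956, -0.001], [-0.004, 0.002, -1.0]]
force: [0.9, -0.6, -0.4]
opening: 0.36
```

>>> play_rows([
  {"tx": 0.018,"ty": 0.026,"tz": 0,"turn": 0.116},
  {"tx": 0.018,"ty": 0.026,"tz": 0,"turn": 0.116},
  {"tx": 0.01,"ty": 0.012,"tz": 0,"turn": 0.06},
  {"tx": 0,"ty": 0,"tz": 0,"turn": 0},
  {"tx": 0,"ty": 0,"tz": 0,"turn": 0},
])

```text
time_s: 25.3
position: [0.6192, 0.2694, 0.1887]
tcp_rot: [[1.0, 0.002, -0.004], [0.002, -1.0, -0.001], [-0.004, 0.001, -1.0]]
force: [0.4, -0.7, 0.2]
opening: 0.359
```

```bash
python3 look.py 20 wrist side
```

```text
25.3 [0.6192 0.2694 0.1887] yaw 0.11 [14.1 40.9 79.1 -0.  60.3 14. ] [ 0.43 -0.67  0.15] [-0.01 -0.08  0.01] 0.35928276899558
```

View pics/wrist_20.png

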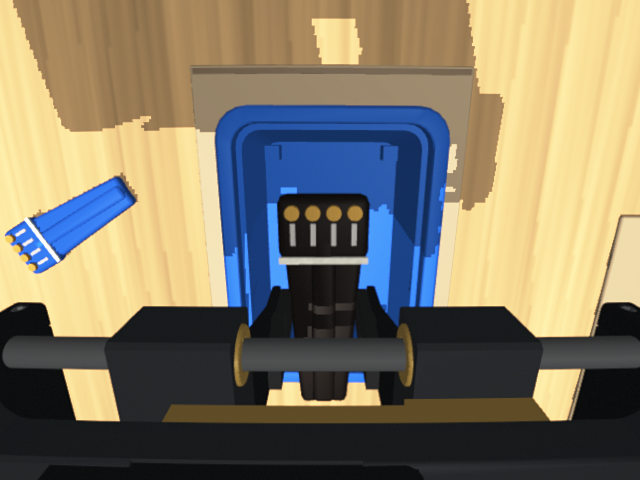

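View pics/side_20.png

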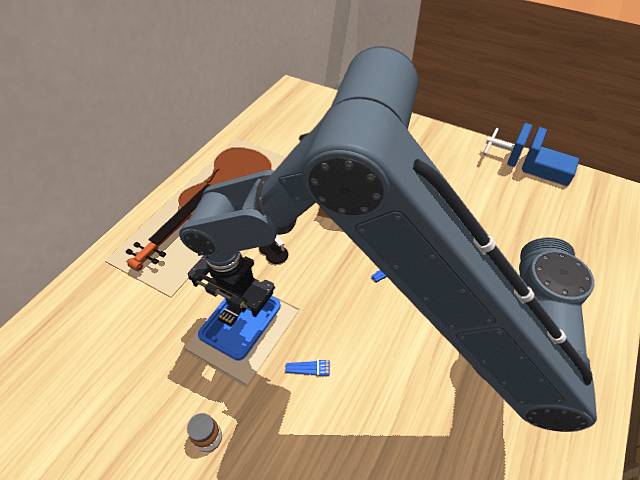

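>>> play_rows([
  {"tx": 0.0048,"ty": 0.001,"tz": -0.015,"turn": 0},
  {"tx": 0,"ty": 0,"tz": -0.03,"turn": 0},
  {"tx": 0,"ty": 0,"tz": -0.03,"turn": 0},
  {"tx": 0,"ty": 0,"tz": -0.025,"turn": 0},
  {"tx": 0,"ty": 0,"tz": -0.015,"turn": 0},
  {"tx": 0,"ty": 0,"tz": -0.01,"turn": 0},
  {"tx": 0,"ty": 0,"tz": 0,"turn": 0},
  {"tx": 0,"ty": 0,"tz": 0,"turn": 0},
])

```text
time_s: 26.2
position: [0.6248, 0.2707, 0.0913]
tcp_rot: [[1.0, 0.003, 0.001], [0.003, -1.0, 0.0], [0.001, -0.0, -1.0]]
force: [0.3, -0.8, -0.5]
opening: 0.359
```

```bash
python3 look.py 21 wrist
```

```text
26.2 [0.6248 0.2707 0.0913] yaw 0.15 [14.  48.5 80.8  0.  50.6 13.9] [ 0.29 -0.79 -0.54] [ 0.   -0.01 -0.02] 0.35900052797948456
```

View pics/wrist_21.png

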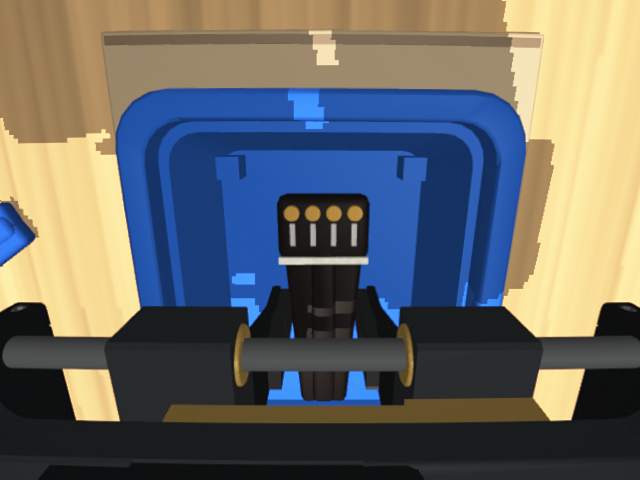

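Well centred between the walls (tray edges cols 120–525, tailpiece at 323). Lowering slowly.

>>> play_rows([
  {"tx": 0,"ty": 0,"tz": -0.005,"turn": 0},
  {"tx": 0,"ty": 0,"tz": -0.004,"turn": 0},
  {"tx": 0,"ty": 0,"tz": 0,"turn": 0},
  {"tx": 0,"ty": 0,"tz": 0,"turn": 0},
])

```text
time_s: 26.65
position: [0.6242, 0.2707, 0.0835]
tcp_rot: [[1.0, 0.003, -0.0], [0.003, -1.0, -0.0], [-0.0, 0.0, -1.0]]
force: [-0.6, 0.1, -0.9]
opening: 0.361
```

>>> play_rows([
  {"tx": 0,"ty": 0,"tz": -0.00125,"turn": 0},
  {"tx": 0,"ty": 0,"tz": -0.00125,"turn": 0},
  {"tx": 0,"ty": 0,"tz": 0,"turn": 0},
])

```text
time_s: 26.95
position: [0.6243, 0.2706, 0.0815]
tcp_rot: [[1.0, 0.003, 0.0], [0.003, -1.0, -0.0], [0.0, 0.0, -1.0]]
force: [0.4, 0.4, -0.1]
opening: 0.36
```

>>> play_rows([
  {"tx": 0,"ty": 0,"tz": -0.00125,"turn": 0},
  {"tx": 0,"ty": 0,"tz": -0.0006,"turn": 0},
  {"tx": 0,"ty": 0,"tz": 0,"turn": 0},
])

```text
time_s: 27.25
position: [0.6243, 0.2707, 0.0813]
tcp_rot: [[1.0, 0.003, 0.0], [0.003, -1.0, -0.0], [0.0, 0.0, -1.0]]
force: [-1.9, -1.1, 6.3]
opening: 0.359
```

>>> play_rows([
  {"tx": 0,"ty": 0,"tz": 0,"turn": 0},
  {"tx": 0,"ty": 0,"tz": 0,"turn": 0},
  {"tx": 0,"ty": 0,"tz": 0,"turn": 0},
  {"tx": 0,"ty": 0,"tz": 0,"turn": 0},
  {"tx": 0,"ty": 0,"tz": 0,"turn": 0},
], gripper=0.5)

```text
time_s: 27.75
position: [0.6242, 0.2706, 0.0798]
tcp_rot: [[1.0, 0.003, -0.0], [0.003, -1.0, -0.0], [-0.0, 0.0, -1.0]]
force: [-0.5, -0.4, 0.2]
opening: 0.498
```

>>> play_rows([
  {"tx": 0,"ty": 0,"tz": 0.01,"turn": 0},
  {"tx": 0,"ty": 0,"tz": 0.03,"turn": 0},
  {"tx": 0,"ty": 0,"tz": 0.05,"turn": 0},
  {"tx": 0,"ty": 0,"tz": 0.05,"turn": 0},
  {"tx": 0,"ty": -0.03,"tz": 0.05,"turn": 0},
  {"tx": 0,"ty": -0.05,"tz": 0.03,"turn": 0},
  {"tx": 0,"ty": -0.05,"tz": 0,"turn": 0},
  {"tx": 0,"ty": -0.05,"tz": 0,"turn": 0},
  {"tx": 0,"ty": 0,"tz": 0,"turn": 0},
  {"tx": 0,"ty": 0,"tz": 0,"turn": 0},
])

```text
time_s: 28.75
position: [0.6243, 0.1257, 0.2567]
tcp_rot: [[1.0, 0.001, 0.001], [0.001, -1.0, 0.001], [0.001, -0.001, -1.0]]
force: [-0.0, 0.5, -0.5]
opening: 0.498
```

```bash
python3 look.py 22 wrist side top;python3 -c "
from h import *;import pickle
d=pickle.load(open('v_22.pkl','rb'));crop(d['side'],175,255,140,140,4,'s22.png')"
```

```text
28.75 [0.6243 0.1257 0.2567] yaw 0.03 [ 1.3 33.4 82.3  0.  64.3  1.3] [-0.02  0.47 -0.54] [-0.06 -0.09 -0.01] 0.4981670007759797
```

View pics/wrist_22.png

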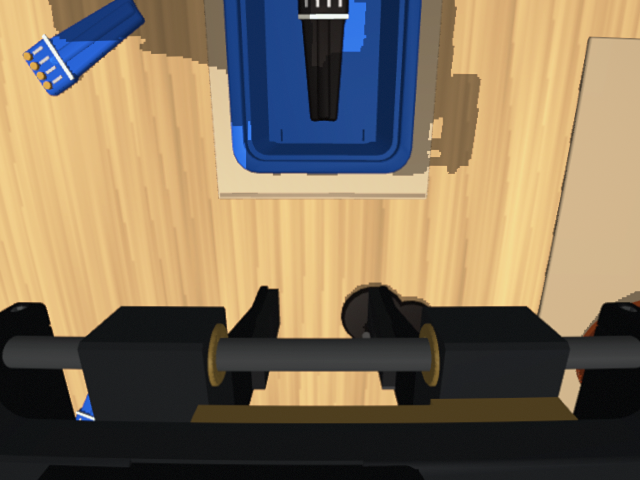

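View pics/s22.png

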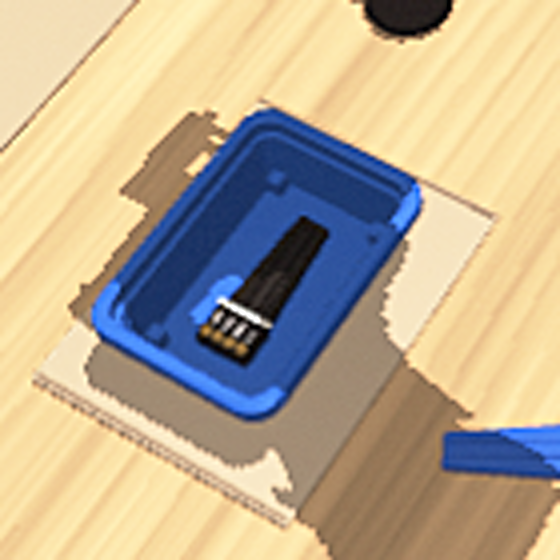

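View pics/top_22.png

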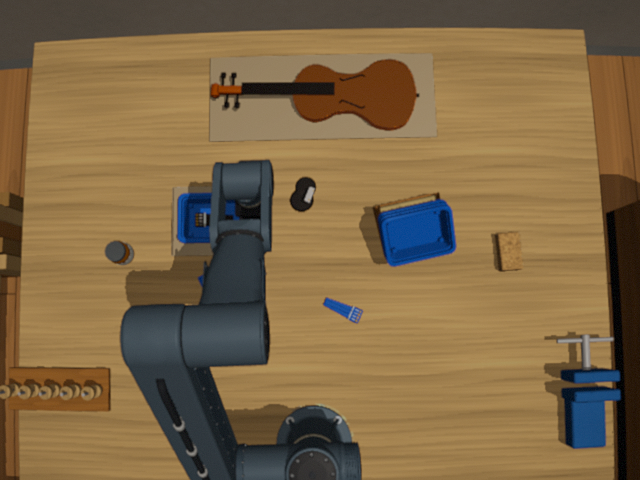

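```bash
python3 -c "
from rig import bot
print(bot.hand_in())"
```

```text
the job is handed in; nothing more can be done
None
```

The top tray is on the carpet pad with the tailpiece in it, and I handed the job in at about 29 s of the 72 s allowed. The hand-in reports no verdict, so the results below come from my own checks.

**Tray:**
- I gripped the top tray by its short-side rim, lifted it along the stack's axis and carried it to the pad still tilted 30°.
- I then rocked it level against the pad and let go.
- In the wrist picture its rim centre measured about (0.623, 0.269), against a pad centre of (0.624, 0.271), so it is off by 2 mm at most. Its sides look square to the pad.
- The rim measured 138 × 184 mm against the true 140 × 190 mm, so that reading is a little short along y.
- I judged it level from the pictures and from the push-down force rising as it stopped moving, not from a direct angle measurement.

**Tailpiece:** I laid the black one flat near the middle of the tray floor. The last pictures show it right side up with the brass screws on top. I felt contact at the expected height before opening the gripper.

**Everything else:** in the last top view the other three trays, the chin rest, the jar and the sanding block show no visible movement. I did not measure them numerically. The gripper ended clear of everything.

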